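# Set up the glaze-test viewing place

## Task

Set up the banding wheel for looking over the glaze tests: draw every tool out of the stoneware tool holder and lay it flat in the wooden tool tray, and slide every test tile up out of the rack and stand it in the wooden stand on the wheel, one to a slot and down on the slot's floor. Once all the tiles stand there, push the wheel by its upright handle through one full turn, either way, so that the handle comes back to where it was at the start, with the tiles still standing in their slots. Leave the jar, pot, mug and cork block where they are.

Things in the scene. Friction and masses are not known exactly. Their poses are not given: they have to be found in the camera images.
- tool1: a pottery hand tool, 170 mm long: a round wooden shaft 14 mm thick for 135 mm from its foot, then a flat wooden spatula blade 24 x 9 mm for the last 35 mm (width along its x). It stands foot down in a well of the tool holder. Origin at the centre of its foot, z along the tool towards the head. 35 g. Some of the four are absent.
- tool2: a pottery hand tool, 170 mm long: a round wooden shaft 14 mm thick for 135 mm from its foot, then a flat brush head 22 x 11 mm for the last 35 mm (width along its x). It stands foot down in a well of the tool holder. Origin at the centre of its foot, z along the tool towards the head. 35 g. Some of the four are absent.
- tool3: a pottery hand tool, 170 mm long: a round wooden shaft 14 mm thick for 135 mm from its foot, then a wire trimming loop 24 mm wide, 5 mm thick for the last 35 mm (width along its x). It stands foot down in a well of the tool holder. Origin at the centre of its foot, z along the tool towards the head. 35 g. Some of the four are absent.
- tool4: a pottery hand tool, 170 mm long: a round wooden shaft 14 mm thick for 135 mm from its foot, then a flat steel blade 20 x 6 mm for the last 35 mm (width along its x). It stands foot down in a well of the tool holder. Origin at the centre of its foot, z along the tool towards the head. 35 g. Some of the four are absent.
- tool1_mid (a point): the middle of tool1, on its axis 85 mm from the foot; axes as tool1
- tool2_mid (a point): the middle of tool2, on its axis 85 mm from the foot; axes as tool2
- tool3_mid (a point): the middle of tool3, on its axis 85 mm from the foot; axes as tool3
- tool4_mid (a point): the middle of tool4, on its axis 85 mm from the foot; axes as tool4
- tile1: a fired clay test tile 80 mm tall, 70 mm wide (its y), 8 mm thick (its x), standing on edge in a slot of the rack. Origin at the centre of its lower edge, z up. 90 g. Some of the three are absent.
- tile2: a fired clay test tile 80 mm tall, 70 mm wide (its y), 8 mm thick (its x), standing on edge in a slot of the rack. Origin at the centre of its lower edge, z up. 90 g. Some of the three are absent.
- tile3: a fired clay test tile 80 mm tall, 70 mm wide (its y), 8 mm thick (its x), standing on edge in a slot of the rack. Origin at the centre of its lower edge, z up. 90 g. Some of the three are absent.
- holder: the tool holder, a heavy stoneware block 60 x 210 x 100 mm high, fixed, with four square wells 28 x 26 mm in a row along its y, at y = -75, -25, 25 and 75 mm, open at the top, inner floor 8 mm above the table. Origin at the centre of its underside, z up; its x points away from the robot and to its left, across the row.
- tray: the tool tray, a flat wooden tray 240 x 172 mm (x, y), fixed, rim 18 mm high and 6 mm thick, inner floor 8 mm above the table. Origin at the centre of its underside; its long axis x points away from the robot's middle, to its right.
- rack: the tile rack, a plywood block 150 x 88 mm, 48 mm high, fixed, with three slots 12 mm wide and 76 mm long (along its y) at x = -48, 0 and 48 mm; slot floors 8 mm above the table, so that tiles stand 40 mm out of it. Origin at the centre of its underside; x points to the robot's right.
- turntable (a joint): the banding wheel (an aluminium turntable 220 mm across, top 60 mm above the table, on a cast foot): its angle in rad, 0 at the start, growing anticlockwise seen from above; it turns freely either way past one turn (stops at 7.5 either way) and stays where it is left
- wheel_center (a point): the centre of the turntable's top face, on its axis, 60 mm above the table; the frame turns with the wheel
- handle_top (a point): the top end of the turntable's turning handle, an upright steel rod 16 mm thick and 75 mm tall (top 135 mm above the table) standing on the turntable 95 mm from its axis; the frame turns with the wheel
- slot_a (a point): the centre of the floor (64 mm above the table) of one of the two parallel slots of the wooden stand fixed on the middle of the wheel. The stand is 110 x 90 mm, its top 96 mm above the table. Each slot is 15 mm wide (along the point's x), 78 mm long (along its y) and 32 mm deep; the slots are 48 mm apart along x. The frame turns with the wheel.
- slot_b (a point): the same point of the stand's other slot
- jar: bystander: a closed white jar 60 mm across and 85 mm tall; origin at the centre of its underside
- pot: bystander: a small terracotta pot 72 mm across and 62 mm tall; origin at the centre of its underside
- mug: bystander: a white mug 76 mm across and 80 mm tall; origin at the centre of its underside
- sponge_block: bystander: a cork sanding block 90 x 60 x 35 mm; origin at the centre of its underside
Things that resemble listed ones, but are neither listed nor needed, are in the scene too. There is more than one size of the part that bears turntable; the job needs the smaller. Leave any blue look-alike of the tool2 alone.

How it is judged:
On the way, in this order (a step that is already met when the one before it is completed fails the run):
1. all the tiles stand in the slots of the wheel's stand, let go, before the wheel is turned (angle within 1 rad of the start) (((x of tile1 in the frame of slot_a between -0.01 and 0.01 m and y of tile1 in the frame of slot_a between -0.012 and 0.012 m and z of tile1 in the frame of slot_a between -0.008 and 0.01 m) or (x of tile1 in the frame of slot_b between -0.01 and 0.01 m and y of tile1 in the frame of slot_b between -0.012 and 0.012 m and z of tile1 in the frame of slot_b between -0.008 and 0.01 m)) and angle between each of tile1, tile2, tile3's own z axis and vertical below 0.3 rad and ((x of tile2 in the frame of slot_a between -0.01 and 0.01 m and y of tile2 in the frame of slot_a between -0.012 and 0.012 m and z of tile2 in the frame of slot_a between -0.008 and 0.01 m) or (x of tile2 in the frame of slot_b between -0.01 and 0.01 m and y of tile2 in the frame of slot_b between -0.012 and 0.012 m and z of tile2 in the frame of slot_b between -0.008 and 0.01 m)) and ((x of tile3 in the frame of slot_a between -0.01 and 0.01 m and y of tile3 in the frame of slot_a between -0.012 and 0.012 m and z of tile3 in the frame of slot_a between -0.008 and 0.01 m) or (x of tile3 in the frame of slot_b between -0.01 and 0.01 m and y of tile3 in the frame of slot_b between -0.012 and 0.012 m and z of tile3 in the frame of slot_b between -0.008 and 0.01 m)) and contact force between the fingers and tile1 below 0.1 N and contact force between the fingers and tile2 below 0.1 N and contact force between the fingers and tile3 below 0.1 N and value of joint turntable between -1 and 1 rad), for 0.2 s.
2. the wheel has been turned one full turn (within 0.35 rad) with the tiles standing in it (((x of tile1 in the frame of slot_a between -0.01 and 0.01 m and y of tile1 in the frame of slot_a between -0.012 and 0.012 m and z of tile1 in the frame of slot_a between -0.008 and 0.01 m) or (x of tile1 in the frame of slot_b between -0.01 and 0.01 m and y of tile1 in the frame of slot_b between -0.012 and 0.012 m and z of tile1 in the frame of slot_b between -0.008 and 0.01 m)) and angle between each of tile1, tile2, tile3's own z axis and vertical below 0.3 rad and ((x of tile2 in the frame of slot_a between -0.01 and 0.01 m and y of tile2 in the frame of slot_a between -0.012 and 0.012 m and z of tile2 in the frame of slot_a between -0.008 and 0.01 m) or (x of tile2 in the frame of slot_b between -0.01 and 0.01 m and y of tile2 in the frame of slot_b between -0.012 and 0.012 m and z of tile2 in the frame of slot_b between -0.008 and 0.01 m)) and ((x of tile3 in the frame of slot_a between -0.01 and 0.01 m and y of tile3 in the frame of slot_a between -0.012 and 0.012 m and z of tile3 in the frame of slot_a between -0.008 and 0.01 m) or (x of tile3 in the frame of slot_b between -0.01 and 0.01 m and y of tile3 in the frame of slot_b between -0.012 and 0.012 m and z of tile3 in the frame of slot_b between -0.008 and 0.01 m)) and (value of joint turntable between 5.93 and 6.63 rad or value of joint turntable between -6.63 and -5.93 rad)), for 0.2 s.
At the end, for the whole second after the job is handed in: every tool lies in the tray at rest (middle within 70 mm lengthwise and 80 mm crosswise of its centre, within 20 degrees of level); every tile stands on the floor of a stand slot (within 10 mm, tilt under 0.3 rad); the wheel rests one full turn from its start, within 0.35 rad (all of step 2 and velocity of joint turntable between -0.1 and 0.1 rad/s and x of tool1_mid in the frame of tray between -0.07 and 0.07 m and y of tool1_mid in the frame of tray between -0.08 and 0.08 m and z of each of tool1_mid, tool2_mid, tool3_mid, tool4_mid in the frame of tray below 0.04 m and angle between tool1's own z axis and vertical between 1.2 and 1.95 rad and linear speed of each of tool1, tool2, tool3, tool4 below 0.04 m/s and x of tool2_mid in the frame of tray between -0.07 and 0.07 m and y of tool2_mid in the frame of tray between -0.08 and 0.08 m and angle between tool2's own z axis and vertical between 1.2 and 1.95 rad and x of tool3_mid in the frame of tray between -0.07 and 0.07 m and y of tool3_mid in the frame of tray between -0.08 and 0.08 m and angle between tool3's own z axis and vertical between 1.2 and 1.95 rad and x of tool4_mid in the frame of tray between -0.07 and 0.07 m and y of tool4_mid in the frame of tray between -0.08 and 0.08 m and angle between tool4's own z axis and vertical between 1.2 and 1.95 rad); the robot touches nothing.
It fails at once if the jar is shifted more than 40 mm (distance of jar from where it was at the start of the episode above 0.04 m).
It fails at once if the terracotta pot is shifted more than 40 mm (distance of pot from where it was at the start of the episode above 0.04 m).
It fails at once if the mug is shifted more than 40 mm (distance of mug from where it was at the start of the episode above 0.04 m).
It fails at once if the cork block is shifted more than 40 mm (distance of sponge_block from where it was at the start of the episode above 0.04 m).
Of tool1, tool2, tool3, tool4 only 2 to 3 are there at a start; the rules pass over those that are not, and their reading is None.
Of tile1, tile2, tile3 only 1 to 2 are there at a start; the rules pass over those that are not, and their reading is None.
At some moment in a run one of tool1, tool2, tool3, tool4 may be knocked a few centimetres aside while the robot is not near it.
It also fails if it takes over 210 s, if anything falls off the work surface, if the arm or the gripper's body presses on something with over 40 N, if the wrist force passes 120 N, or if a joint passes its speed limit or range.

## Robot

A 6-joint arm with a two-finger parallel gripper is mounted at the origin on the work surface. World frame = base frame: x ahead of the robot, y to its left, z up, the work surface at z = 0. Lengths are in m, angles in rad, forces in N, time in s.
With the tool pointing down it reaches from about 0.275 to 0.875 m from the base axis. Payload 12.5 kg.
Tool frame: the origin (TCP) lies on the centre line of the jaws, within the pads' length; the fingertips stand 8 mm ahead of it and the grasp point (between the pads) lies 11 mm behind it; z points along the fingers, y is the direction in which the jaws open and shut (so a half turn about z gives the same grasp; the last joint's range is limited). The gripper opens to 85 mm and grips with 20 to 120 N. Pads are 22 mm wide; open, the fingers measure 114 mm over their backs; the gripper's body (76 mm by 85 mm) begins 54 mm behind the grasp point. The pads swing forward as they close: fully open they stand 13 mm farther back than shut.
Start: joints at [-1.292, 0.351, 1.652, -0, 1.139, -0.085], TCP at [0.196, -0.514, 0.239] pointing down, gripper open.
Joint ranges: [-2.75, 2.75], [-0.79, 2.1], [0.01, 2.65], [-1.57, 4.71], [0.07, 3.14], [-2.87, 2.87]. Speed limits (rad/s): [2.22, 2.22, 2.79, 3.14, 3.14, 3.14].

## Interface

Orientations are given as a rotation vector (axis times angle).
In Python, from cell import bot, grab_frame, ticket, look_for gives the robot as it stands.
- The arm moves only by the tool servo_tool, never from a script. Its argument "deltas" is a list of rows, each an object of numbers: "x", "y", "z": the shift along the tool's x, y, z in cm; "ax", "ay", "az": the turn, a rotation vector about the tool's x, y, z in rad; "claw": the opening, from -1 (shut) to 1 (fully open). In form: [{"x": .., "y": .., "z": .., "ax": .., "ay": .., "az": .., "claw": ..}, ...]. A call has 1 to 12 rows; each row is the pose to reach, as a shift and turn from the pose commanded when the call began, along the tool's axes at that moment; what a row does not reach only later rows make up. A row lasts 1/8 s, in which the tool goes at most 62.5 mm and 10.7 degrees, less where a joint would pass 70% of its speed; a pose out of reach is approached as far as the arm can. A call with a gripper value outside its range is refused whole. The fingers move at their own pace and stop on an object; "newtons" is the grip in N (left out, the last holds). Time passes only in rows, so rows that repeat a pose let the fingers close. It gives the time, the measured TCP pose, the force and the opening at its end, in the units of the state.
- bot.get_obs(): the state, without advancing time (a new reading comes with each control period).
- grab_frame(name): name is "scene" or "top" or "wrist"; returns a dict with "frame" (400x640x3 uint8, blue, green, red), "camera_matrix" (3x3 intrinsics, pixels), "dist_coeffs" ([k1, k2, p1, p2, k3] as OpenCV has them; the pictures are not rectified), "R" (3x3) and "t" (3): a world point X has camera coordinates R X + t. Camera axes: x right, y down, z forward; pixel columns grow to the right and rows downward; lengths in m; the calibration is good to about 2 mm. A picture is of the moment at which its call begins. There is no depth.
- ticket.finish_job(): hands the job in, once; it reports no verdict.
Trained networks look in the newest picture that a camera, given by its name, has taken for a name from the list of things; names that differ only in an ending like _2 or _b are one class to them, and where a whole thing is asked for, a point or a joint stands for the part that bears it (a point fixed in the world has none). Each returns a list of dicts, best first, with "score" (0 to 1); they miss things now and then, are a little off and sometimes report something else, mostly with a low value. They report only what shows in the picture. A call takes as long as a camera call. They do not tell look-alikes from the thing itself.
- look_for(label, camera): "uv" ([column, row] in pixels, amid what is visible of it).
The state is a dict: "time": time; "joint_positions": joint angles; "joint_velocities": joint speeds; "tau": joint torques, N m; "tcp_pos": TCP position; "ee_rot": TCP orientation; "wrist_force": force on the tool from outside, world axes, zero at the start; "moment": the same for the moment, N m; "gripper_width": finger opening in m.
Only numpy, scipy, OpenCV 4.12 (cv2) and the standard library are available. Lean on these libraries where they do the work, as an engineer would, in place of code of your own. Each camera call takes 0.05 s, during which the arm holds its last target.

## Working session

There is one attempt and no reset: what is moved stays moved. The work goes in short steps, Python scripts to look and compute and a tool call to move; the robot and the scene stay as the last step left them, time stands still between calls to the robot, and variables do not carry over. Pictures are saved under pics/ and viewed, and the job is handed in when it is done.

Besides the shell and the picture viewer there is one more tool, called after "Request:" as a command line: name --argument value ..., lists and objects as JSON in quotes. servo_tool: Moves the arm, as the interface text tells. Its arguments: {"type":"object","properties":{"deltas":{"type":"array","items":{"type":"object","properties":{"x":{"type":"number"},"y":{"type":"number"},"z":{"type":"number"},"ax":{"type":"number"},"ay":{"type":"number"},"az":{"type":"number"},"claw":{"type":"number"}}}},"newtons":{"type":"number"}},"required":["deltas"]}

```bash
ls -la; mkdir -p pics
python3 - <<'E'
from cell import bot, grab_frame, look_for
import cv2
print(bot.get_obs())
for n in ["scene","top","wrist"]:
    f=grab_frame(n); cv2.imwrite(f"pics/{n}0.png",f["frame"])
    print(n,f["camera_matrix"],f["dist_coeffs"],f["R"],f["t"])
E
```

```text
total 12
drwxr-xr-x  3 agent agent 4096 Dec  7 01:11 .
drwxr-xr-x 23 root  root  4096 Dec  7 01:11 ..
drwxr-xr-x  2 agent agent 4096 Dec  7 01:11 pics
{'time': 0.0, 'joint_positions': array([-1.29155373e+00,  3.51245082e-01,  1.65243643e+00,  2.46372232e-05,
        1.13911216e+00, -8.46250104e-02]), 'joint_velocities': array([-0.00197386, -0.00070071,  0.00024603,  0.00065158, -0.00125451,
       -0.00094589]), 'tau': array([ 5.89284955e-04, -5.06099868e+01, -2.91407347e+01, -1.16626884e-04,
        4.43554163e-03,  3.97199381e-05]), 'tcp_pos': array([ 0.19566534, -0.51366537,  0.23874889]), 'ee_rot': array([-3.08856788e+00, -5.68181409e-01,  1.48257107e-04]), 'wrist_force': array([ 0.25514389, -0.06060886,  0.69273175]), 'moment': array([-0.03884547, -0.019032  ,  0.02934239]), 'gripper_width': 0.08547389272509781}
scene [[477.32540987   0.         316.07456342]
 [  0.         477.32540987 197.61164037]
 [  0.           0.           1.        ]] [-0.05662822  0.          0.          0.          0.        ] [[-0.78357339  0.62105202 -0.01752502]
 [ 0.46338893  0.56539725 -0.68234643]
 [-0.41386403 -0.54278941 -0.73081887]] [ 0.34218181 -0.14448485  1.47330595]
top [[491.44633593   0.         322.83026917]
 [  0.         491.44633593 196.75962202]
 [  0.           0.           1.        ]] [0.05352819 0.         0.         0.         0.        ] [[-2.51167322e-02 -9.99683421e-01 -1.48577102e-03]
 [-9.97638239e-01  2.51603381e-02 -6.39132341e-02]
 [ 6.39303830e-02 -1.23029600e-04 -9.97954353e-01]] [0.02894847 0.44994461 1.42502427]
wrist [[294.79241031   0.         318.69108331]
 [  0.         294.79241031 195.22875347]
 [  0.           0.           1.        ]] [-0.03128487  0.          0.          0.          0.        ] [[ 0.35545039 -0.93469357 -0.00171891]
 [-0.90133079 -0.34324881  0.26416484]
 [-0.24750319 -0.09234819 -0.96447601]] [-0.55068133 -0.03414503  0.37754278]
```

View pics/scene0.png

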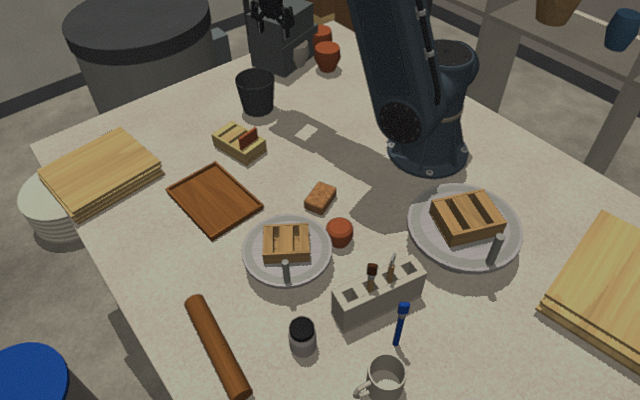

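View pics/top0.png

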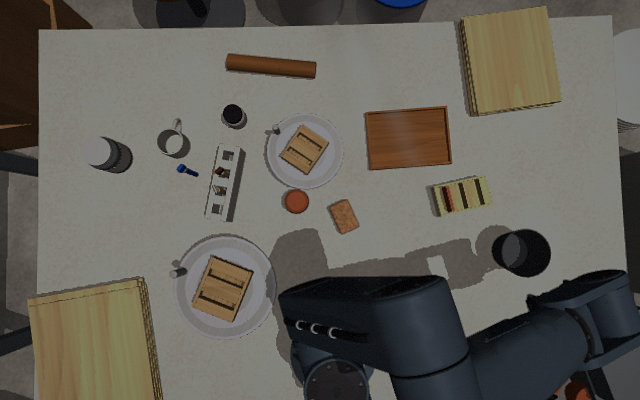

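View pics/wrist0.png

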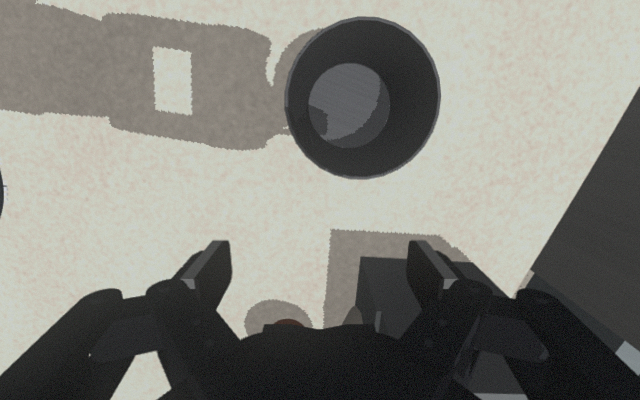

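Run:
```python
from cell import look_for
for cam in ["top","scene"]:
    for l in ["tool1","tool2","tool3","tool4","tile1","holder","tray","rack","turntable","handle_top","slot_a","jar","pot","mug","sponge_block"]:
        print(cam,l,[(round(d["score"],2),[int(v) for v in d["uv"]]) for d in look_for(l,cam)])
```

```text
top tool1 [(0.67, [224, 170]), (0.65, [216, 189]), (0.53, [462, 195])]
top tool2 [(0.67, [224, 170]), (0.65, [216, 189]), (0.53, [462, 195])]
top tool3 [(0.67, [224, 170]), (0.65, [216, 189]), (0.53, [462, 195])]
top tool4 [(0.67, [224, 170]), (0.65, [216, 189]), (0.53, [462, 195])]
top tile1 [(0.66, [450, 199])]
top holder [(0.96, [223, 185]), (0.73, [223, 170])]
top tray [(0.66, [410, 137])]
top rack [(0.82, [464, 195])]
top turntable [(0.87, [224, 287]), (0.8, [305, 149]), (0.67, [408, 137])]
top handle_top [(0.69, [304, 149]), (0.67, [225, 285])]
top slot_a [(0.84, [306, 154]), (0.64, [225, 291])]
top jar [(0.68, [234, 114])]
top pot [(0.77, [296, 200]), (0.58, [464, 197]), (0.22, [304, 152])]
top mug [(0.84, [170, 142]), (0.54, [304, 148]), (0.49, [297, 199])]
top sponge_block [(0.86, [343, 219])]
scene tool1 [(0.62, [402, 320]), (0.56, [369, 273]), (0.45, [388, 271])]
scene tool2 [(0.62, [402, 320]), (0.56, [369, 273]), (0.45, [388, 271])]
scene tool3 [(0.62, [402, 320]), (0.56, [369, 273]), (0.45, [388, 271])]
scene tool4 [(0.62, [402, 320]), (0.56, [369, 273]), (0.45, [388, 271])]
scene tile1 [(0.49, [245, 137])]
scene holder [(0.69, [377, 294]), (0.65, [288, 251]), (0.42, [382, 376])]
scene tray [(0.93, [215, 197])]
scene rack [(0.88, [237, 144]), (0.74, [246, 136])]
scene turntable [(0.77, [464, 230]), (0.7, [288, 249])]
scene handle_top [(0.7, [463, 225]), (0.67, [288, 251]), (0.66, [371, 275])]
scene slot_a [(0.71, [466, 230]), (0.57, [285, 252])]
scene jar [(0.9, [304, 336])]
scene pot [(0.86, [342, 229])]
scene mug [(0.81, [381, 378])]
scene sponge_block [(0.63, [320, 198]), (0.16, [344, 230])]
```

Run:
```python
import cv2, numpy as np
t=cv2.imread("pics/top0.png"); s=cv2.imread("pics/scene0.png")
def c(im,x0,y0,w,h,k): return cv2.resize(im[y0:y0+h,x0:x0+w],None,fx=k,fy=k,interpolation=cv2.INTER_CUBIC)
a=c(t,150,100,200,140,4); b=c(s,230,210,200,150,4); d=c(s,200,110,80,60,5); e=c(t,425,165,80,60,5)
cv2.imwrite("pics/c1.png",a); cv2.imwrite("pics/c2.png",b); cv2.imwrite("pics/c3.png",np.hstack([d,e]))
```

```text
(no output)
```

View pics/c1.png

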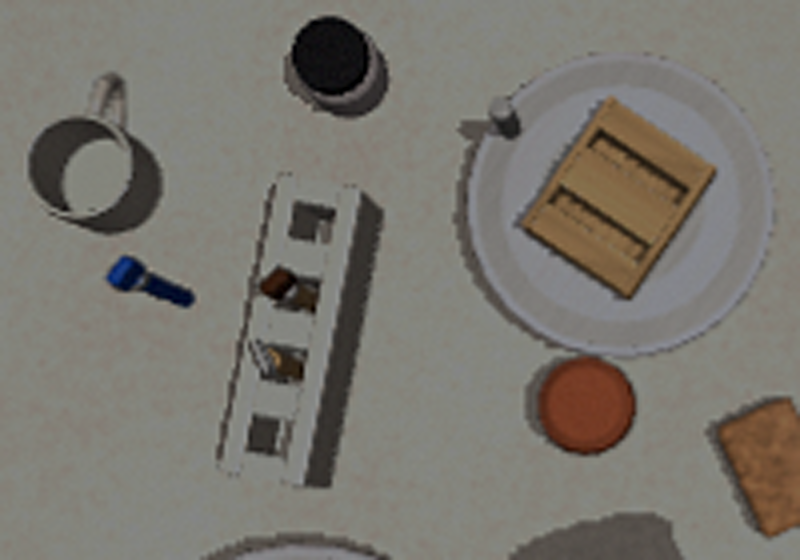

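View pics/c2.png

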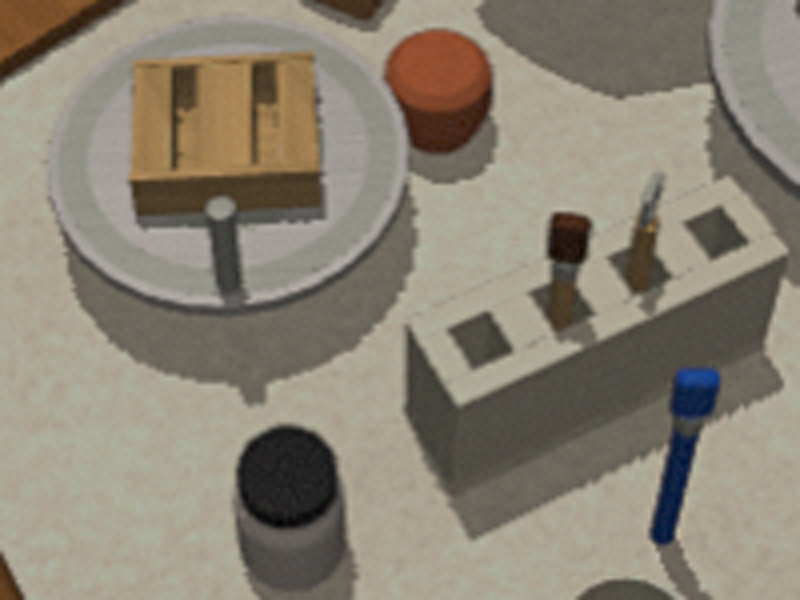

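View pics/c3.png

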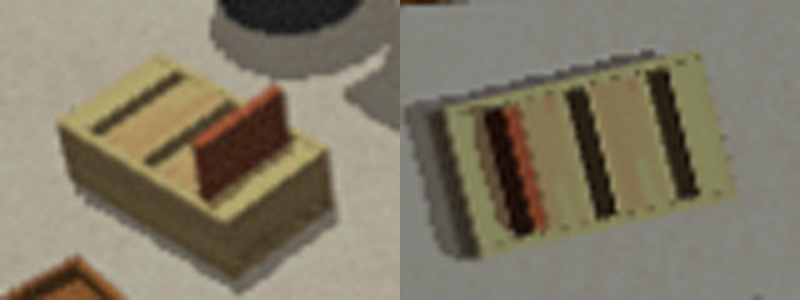

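```bash
cat > h.py <<'E'
import numpy as np, cv2
from scipy.spatial.transform import Rotation as Ro
import json
def cam(f): return dict(K=np.array(f["camera_matrix"]),d=np.array(f["dist_coeffs"]),R=np.array(f["R"]),t=np.array(f["t"]).ravel())
def ray(c,uv):
    n=cv2.undistortPoints(np.array([[uv]],float),c["K"],c["d"])[0,0]
    return -c["R"].T@c["t"], c["R"].T@np.array([n[0],n[1],1])
def onz(c,uv,z):
    o,d=ray(c,uv); return o+d*(z-o[2])/d[2]
def proj(c,X):
    return cv2.projectPoints(np.atleast_2d(np.array(X,float)),cv2.Rodrigues(c["R"])[0],c["t"],c["K"],c["d"])[0][:,0]
def tri(c1,u1,c2,u2):
    o1,d1=ray(c1,u1);o2,d2=ray(c2,u2)
    s=np.linalg.lstsq(np.c_[d1,-d2],o2-o1,rcond=None)[0]
    a,b=o1+s[0]*d1,o2+s[1]*d2
    return (a+b)/2,np.linalg.norm(a-b)
def yawof(R): return R
def local(obs,X):
    "world point -> tool axes cm rel to TCP"
    R=Ro.from_rotvec(obs["ee_rot"]).as_matrix()
    return 100*R.T@(np.array(X)-obs["tcp_pos"])
E
python3 - <<'E'
from h import *
from cell import grab_frame
c={n:cam(grab_frame(n)) for n in("top","scene")}
np.set_printoptions(precision=4,suppress=True)
T=lambda p:(p[0]/4+150-.0,p[1]/4+100)
S=lambda p:(p[0]/4+230,p[1]/4+210)
print("stand top corners",[onz(c["top"],T(p),.096)[:2] for p in[(612,97),(717,172),(628,299),(522,225)]])
print("scene",[onz(c["scene"],S(p),.096)[:2] for p in[(132,60),(312,52),(322,178),(132,178)]])
print("handle",tri(c["top"],T((502,105)),c["scene"],S((221,208))))
print("wheel",[onz(c["top"],T(p),.06)[:2] for p in[(620,52),(620,355),(468,205),(772,205)]])
print("holder top",[onz(c["top"],T(p),.1)[:2] for p in[(275,172),(360,188),(303,487),(218,470)]])
print("holder sc",[onz(c["scene"],S(p),.1)[:2] for p in[(410,323),(728,180),(786,252),(462,405)]])
print("wells",[onz(c["top"],T(p),.1)[:2] for p in[(312,221),(298,292),(282,362),(264,434)]])
print("wells sc",[onz(c["scene"],S(p),.1)[:2] for p in[(480,337),(560,305),(638,267),(717,230)]])
print("tool2 top",tri(c["top"],T((277,281)),c["scene"],S((570,218))))
print("tool4 top",tri(c["top"],T((262,357)),c["scene"],S((656,180))))
Tr=lambda p:((p[0]-400)/5+425,p[1]/5+165)
Sr=lambda p:(p[0]/5+200,p[1]/5+110)
print("rack",[onz(c["top"],Tr(p),.048)[:2] for p in[(445,105),(690,52),(733,190),(480,255)]])
print("rack sc",[onz(c["scene"],Sr(p),.048)[:2] for p in[(60,122),(163,57),(330,152),(223,220)]])
print("tile top",[onz(c["top"],Tr(p),.088)[:2] for p in[(500,110),(515,110),(545,230),(528,232)]])
print("tile top sc",[onz(c["scene"],Sr(p),.088)[:2] for p in[(197,143),(279,88)]])
t0=[(367,112),(449,107),(452,163),(370,170)]
print("tray",[onz(c["top"],p,.018)[:2] for p in t0])
E
```

```text
stand top corners [array([0.649 , 0.0678]), array([ 0.5946, -0.004 ]), array([0.5075, 0.0599]), array([0.5609, 0.1322])]
scene [array([ 0.5979, -0.0011]), array([0.5094, 0.0629]), array([0.5626, 0.141 ]), array([0.6475, 0.0721])]
handle (array([0.6354, 0.1425, 0.1331]), np.float64(0.005100861418517506))
wheel [array([0.6891, 0.0626]), array([0.4717, 0.0677]), array([0.5816, 0.1734]), array([ 0.5761, -0.0431])]
holder top [array([0.6013, 0.3017]), array([0.5888, 0.2433]), array([0.3832, 0.2853]), array([0.3963, 0.3431])]
holder sc [array([0.5868, 0.2489]), array([0.3863, 0.2906]), array([0.397 , 0.3451]), array([0.5974, 0.304 ])]
wells [array([0.5666, 0.2767]), array([0.5175, 0.287 ]), array([0.4694, 0.2986]), array([0.4202, 0.3115])]
wells sc [array([0.5633, 0.2791]), array([0.5167, 0.2913]), array([0.4671, 0.3004]), array([0.4159, 0.3107])]
tool2 top (array([0.5149, 0.2869, 0.1749]), np.float64(0.003656864963791368))
tool4 top (array([0.465 , 0.2976, 0.1758]), np.float64(0.005070662802174777))
rack [array([ 0.4712, -0.3005]), array([ 0.4979, -0.4404]), array([ 0.4186, -0.4609]), array([ 0.3851, -0.3169])]
rack sc [array([ 0.4976, -0.4402]), array([ 0.4141, -0.4547]), array([ 0.3847, -0.309 ]), array([ 0.4685, -0.2981])]
tile top [array([ 0.4644, -0.3216]), array([ 0.4642, -0.3299]), array([ 0.3973, -0.3436]), array([ 0.3964, -0.3342])]
tile top sc [array([ 0.4642, -0.3239]), array([ 0.3988, -0.3359])]
tray [array([ 0.6973, -0.1188]), array([ 0.7053, -0.3598]), array([ 0.5396, -0.3622]), array([ 0.5253, -0.1225])]
```

```bash
cat >> h.py <<'E'
from cell import bot
def Rt(h,phi=0,roll=0):
    "h,phi deg: heading of tool x when pointing down, then tilt of z toward heading"
    x=np.array([np.cos(np.radians(h)),np.sin(np.radians(h)),0]); z=np.array([0,0,-1.]); y=np.cross(z,x)
    return np.c_[x,y,z]@Ro.from_euler('y',phi,degrees=True).as_matrix()
def row(pos,h,phi=0,o=None):
    o=o or bot.get_obs(); R=Ro.from_rotvec(o["ee_rot"]).as_matrix()
    d=100*R.T@(np.array(pos)-o["tcp_pos"]); w=Ro.from_matrix(R.T@Rt(h,phi)).as_rotvec()
    print("xyz cm",np.round(d,2),"aw",np.round(w,4),"rows~",round(max(np.linalg.norm(d)/6.25,np.degrees(np.linalg.norm(w))/10.7),1))
def st():
    o=bot.get_obs(); print("t",round(o["time"],2),"tcp",np.round(o["tcp_pos"],4),"q",np.round(o["joint_positions"],3),"F",np.round(o["wrist_force"],1),"w",round(o["gripper_width"],4)); return o
E
python3 - <<'E'
from h import *
from cell import grab_frame
c=cam(grab_frame("top"))
row((.431,-.331,.20),10.7)
print(onz(c,(224,287),.1),onz(c,(178,268),.15), [onz(c,p,.06) for p in [(176,287),(277,287)]])
E
```

```text
xyz cm [28.5  -8.73  3.93] aw [-0.     -0.      0.1771] rows~ 4.8
[0.20658737 0.29180096 0.1       ] [0.26481218 0.40085719 0.15      ] [array([0.20604352, 0.43294959, 0.06      ]), array([0.19798381, 0.15213166, 0.06      ])]
```

Request:
servo_tool --deltas '[{"x":28.5,"y":-8.73,"z":3.93,"az":0.177,"claw":1},{"x":28.5,"y":-8.73,"z":3.93,"az":0.177},{"x":28.5,"y":-8.73,"z":3.93,"az":0.177},{"x":28.5,"y":-8.73,"z":3.93,"az":0.177},{"x":28.5,"y":-8.73,"z":3.93,"az":0.177},{"x":28.5,"y":-8.73,"z":3.93,"az":0.177},{"x":28.5,"y":-8.73,"z":3.93,"az":0.177},{"x":28.5,"y":-8.73,"z":3.93,"az":0.177}]'

```text
validation failed for argument at $.de...
```

Run:
```python
from h import *
from cell import grab_frame
o=st(); print(Ro.from_rotvec(o["ee_rot"]).as_matrix().round(3))
f=grab_frame("wrist");c=cam(f);im=f["frame"].copy();cv2.imwrite("pics/w1.png",im)
ct=np.array([.431,-.331]);d=np.array([np.cos(np.radians(10.7)),np.sin(np.radians(10.7))]);n=np.array([-d[1],d[0]])
P=[np.r_[ct+a*.035*d+b*.004*n,.088] for a,b in((1,1),(1,-1),(-1,-1),(-1,1))]
pp=proj(c,P);print(pp.round(0))
cv2.polylines(im,[pp.astype(int)],True,(0,255,0),1)
cv2.imwrite("pics/w1a.png",im)
```

```text
t 1.8 tcp [ 0.1957 -0.514   0.2393] q [-1.292  0.351  1.652  0.     1.139 -0.085] F [ 0.1  0.2 -0. ] w 0.0852
[[ 0.935  0.356  0.   ]
 [ 0.356 -0.935  0.   ]
 [ 0.    -0.    -1.   ]]
[[ 206. -223.]
 [ 216. -221.]
 [ 205. -119.]
 [ 196. -120.]]
```

View pics/w1a.png

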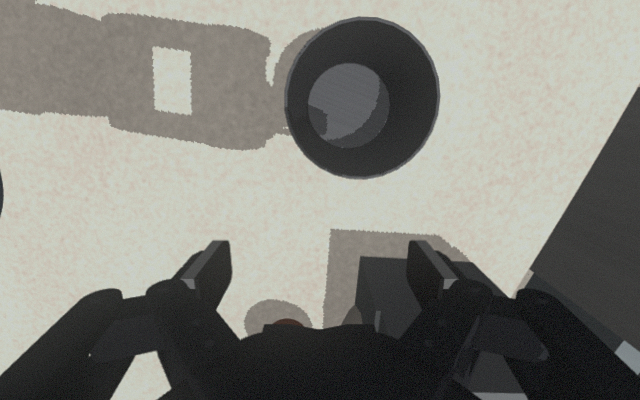

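The call was refused and the arm hasn't moved; probably every row needs all its keys. I'll give full rows.

Request:
servo_tool --deltas '[{"x":28.5,"y":-8.73,"z":3.93,"ax":0,"ay":0,"az":0.177,"claw":1},{"x":28.5,"y":-8.73,"z":3.93,"ax":0,"ay":0,"az":0.177,"claw":1},{"x":28.5,"y":-8.73,"z":3.93,"ax":0,"ay":0,"az":0.177,"claw":1},{"x":28.5,"y":-8.73,"z":3.93,"ax":0,"ay":0,"az":0.177,"claw":1},{"x":28.5,"y":-8.73,"z":3.93,"ax":0,"ay":0,"az":0.177,"claw":1},{"x":28.5,"y":-8.73,"z":3.93,"ax":0,"ay":0,"az":0.177,"claw":1},{"x":28.5,"y":-8.73,"z":3.93,"ax":0,"ay":0,"az":0.177,"claw":1}]' --newtons 40

```text
time: 2.72
tcp_pos: [0.4308, -0.3311, 0.2]
ee_rot: [3.128, 0.294, -0.0]
wrist_force: [0.2, -0.3, 0.1]
gripper_width: 0.0852
```

Run:
```python
from h import *
from cell import grab_frame
o=st()
f=grab_frame("wrist");c=cam(f);im=f["frame"].copy();cv2.imwrite("pics/w2.png",im)
ct=np.array([.431,-.331]);d=np.array([np.cos(np.radians(10.7)),np.sin(np.radians(10.7))]);n=np.array([-d[1],d[0]])
P=[np.r_[ct+a*.035*d+b*.004*n,.088] for a,b in((1,1),(1,-1),(-1,-1),(-1,1))]
pp=proj(c,P);print(pp.round(0))
cv2.polylines(im,[pp.astype(int)],True,(0,255,0),1)
cv2.imwrite("pics/w2a.png",im)
```

```text
t 2.73 tcp [ 0.4308 -0.3311  0.2   ] q [-0.741  0.383  1.71  -0.     1.049  0.643] F [ 0.2 -0.3  0.1] w 0.0852
[[312. 154.]
 [322. 154.]
 [322. 232.]
 [313. 232.]]
```

View pics/w2a.png

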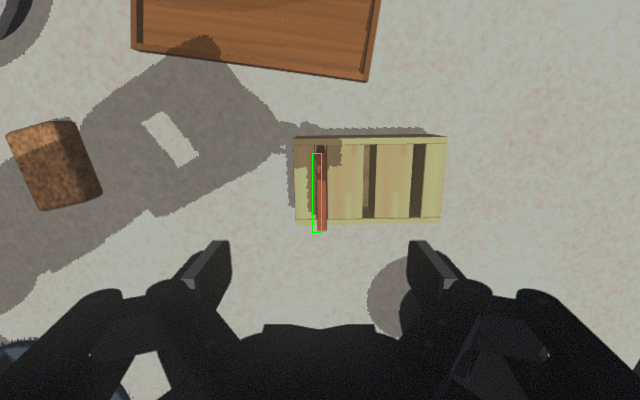

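Run:
```python
import cv2
im=cv2.imread("pics/w2.png")[125:240,285:450]
cv2.imwrite("pics/w2c.png",cv2.resize(im,None,fx=4.8,fy=4.8,interpolation=cv2.INTER_CUBIC))
```

```text
(no output)
```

View pics/w2c.png

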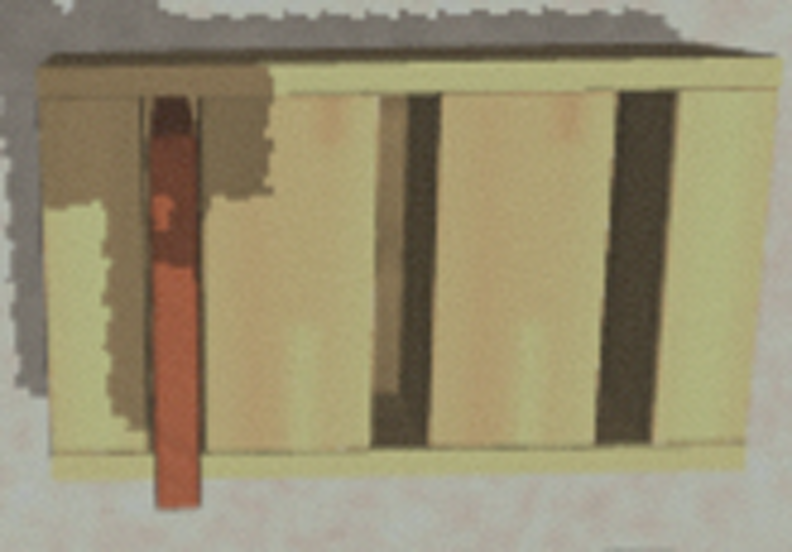

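Run:
```python
from h import *
from cell import grab_frame
c=cam(grab_frame("wrist"))
C=lambda p:(p[0]/4.8+285-.4,p[1]/4.8+125-.4)
a=onz(c,C((173,130)),.088);b=onz(c,C((179,508)),.088)
print(a,b,(a+b)/2,np.degrees(np.arctan2(*(a-b)[1::-1])),np.linalg.norm(a-b))
q=[onz(c,C(p),.048) for p in[(40,65),(780,58),(742,470),(50,480)]]
print(np.array(q),np.mean(q,0))
row(((a+b)/2)[:2].tolist()+[.062],10.7)
row(((a+b)/2)[:2].tolist()+[.11],10.7)
```

```text
[ 0.46741707 -0.32763327  0.088     ] [ 0.39875254 -0.34180066  0.088     ] [ 0.4330848  -0.33471697  0.088     ] 11.65810741275938 0.07011085101739378
[[ 0.47049099 -0.30036949  0.048     ]
 [ 0.49944712 -0.44523407  0.048     ]
 [ 0.41374634 -0.46309498  0.048     ]
 [ 0.38404858 -0.31676111  0.048     ]] [ 0.44193326 -0.38136491  0.048     ]
xyz cm [ 0.21  0.34 13.82] aw [ 0.0003 -0.     -0.0011] rows~ 2.2
xyz cm [0.21 0.34 9.02] aw [ 0.0003 -0.     -0.0011] rows~ 1.4
```

Request:
servo_tool --deltas '[{"x":0.21,"y":0.34,"z":5,"ax":0,"ay":0,"az":-0.012,"claw":0.0},{"x":0.21,"y":0.34,"z":9,"ax":0,"ay":0,"az":-0.012,"claw":0.0},{"x":0.21,"y":0.34,"z":12,"ax":0,"ay":0,"az":-0.012,"claw":0.0},{"x":0.21,"y":0.34,"z":13.7,"ax":0,"ay":0,"az":-0.012,"claw":0.0},{"x":0.21,"y":0.34,"z":13.7,"ax":0,"ay":0,"az":-0.012,"claw":0.0},{"x":0.21,"y":0.34,"z":13.7,"ax":0,"ay":0,"az":-0.012,"claw":-1},{"x":0.21,"y":0.34,"z":13.7,"ax":0,"ay":0,"az":-0.012,"claw":-1},{"x":0.21,"y":0.34,"z":13.7,"ax":0,"ay":0,"az":-0.012,"claw":-1},{"x":0.21,"y":0.34,"z":13.7,"ax":0,"ay":0,"az":-0.012,"claw":-1},{"x":0.21,"y":0.34,"z":13.7,"ax":0,"ay":0,"az":-0.012,"claw":-1}]' --newtons 40

```text
time: 4.08
tcp_pos: [0.4342, -0.3344, 0.0641]
ee_rot: [3.125, 0.312, 0.002]
wrist_force: [-0.3, 0.3, 7.8]
gripper_width: 0.0078
```

Request:
servo_tool --deltas '[{"x":0,"y":0,"z":-2,"ax":0,"ay":0,"az":0,"claw":-1},{"x":0,"y":0,"z":-5,"ax":0,"ay":0,"az":0,"claw":-1},{"x":0,"y":0,"z":-9,"ax":0,"ay":0,"az":0,"claw":-1},{"x":0,"y":0,"z":-14,"ax":0,"ay":0,"az":0,"claw":-1},{"x":0,"y":0,"z":-19,"ax":0,"ay":0,"az":0,"claw":-1},{"x":0,"y":0,"z":-19,"ax":0,"ay":0,"az":0,"claw":-1}]'

```text
time: 4.82
tcp_pos: [0.4348, -0.3348, 0.2569]
ee_rot: [3.121, 0.311, 0.007]
wrist_force: [-0.1, 0.3, -1.8]
gripper_width: 0.0074
```

Run:
```python
from h import *
st();row((.57,.072,.25),54.5)
```

```text
t 4.83 tcp [ 0.4348 -0.3348  0.2569] q [-0.741  0.327  1.639  0.     1.168  0.631] F [-0.1  0.3 -1.8] w 0.0074
xyz cm [ 21.29 -37.21   0.57] aw [ 0.007  -0.0019 -0.7523] rows~ 6.9
```

Request:
servo_tool --deltas '[{"x":21.3,"y":-37.2,"z":0.6,"ax":0,"ay":0,"az":-0.752,"claw":-1},{"x":21.3,"y":-37.2,"z":0.6,"ax":0,"ay":0,"az":-0.752,"claw":-1},{"x":21.3,"y":-37.2,"z":0.6,"ax":0,"ay":0,"az":-0.752,"claw":-1},{"x":21.3,"y":-37.2,"z":0.6,"ax":0,"ay":0,"az":-0.752,"claw":-1},{"x":21.3,"y":-37.2,"z":0.6,"ax":0,"ay":0,"az":-0.752,"claw":-1},{"x":21.3,"y":-37.2,"z":0.6,"ax":0,"ay":0,"az":-0.752,"claw":-1},{"x":21.3,"y":-37.2,"z":0.6,"ax":0,"ay":0,"az":-0.752,"claw":-1},{"x":21.3,"y":-37.2,"z":0.6,"ax":0,"ay":0,"az":-0.752,"claw":-1},{"x":21.3,"y":-37.2,"z":0.6,"ax":0,"ay":0,"az":-0.752,"claw":-1}]'

```text
time: 5.95
tcp_pos: [0.5685, 0.0726, 0.246]
ee_rot: [-2.792, -1.438, 0.003]
wrist_force: [0.0, -0.3, -1.4]
gripper_width: 0.0075
```

Run:
```python
from h import *
from cell import grab_frame
o=st()
f=grab_frame("wrist");im=f["frame"].copy();cv2.imwrite("pics/w3.png",im)
f=grab_frame("scene");cv2.imwrite("pics/s3.png",cv2.resize(f["frame"][130:330,180:480],None,fx=2.6,fy=2.6))
```

```text
t 5.95 tcp [0.5685 0.0726 0.246 ] q [ 0.046  0.387  1.582 -0.     1.175  0.665] F [ 0.  -0.3 -1.4] w 0.0075
```

View pics/w3.png

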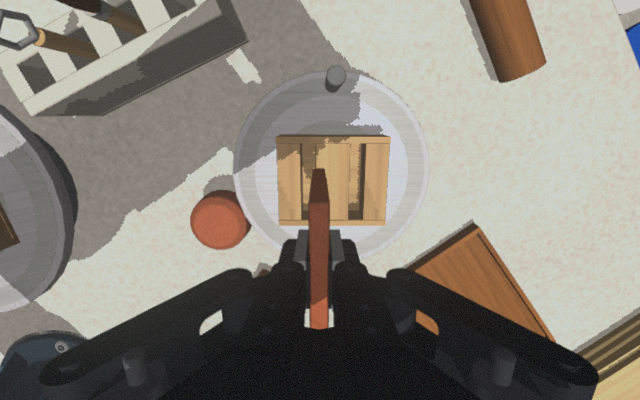

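View pics/s3.png

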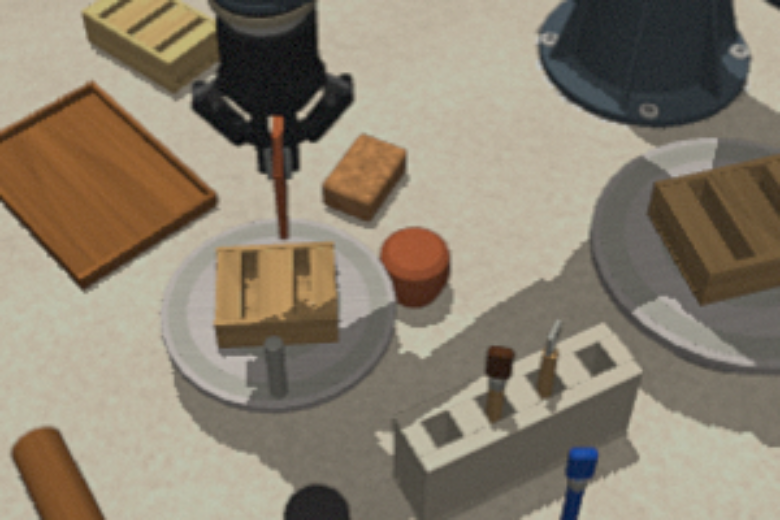

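Run:
```python
import cv2
im=cv2.imread("pics/w3.png")[120:240,260:410]
cv2.imwrite("pics/w3c.png",cv2.resize(im,None,fx=5,fy=5,interpolation=cv2.INTER_CUBIC))
```

View pics/w3c.png

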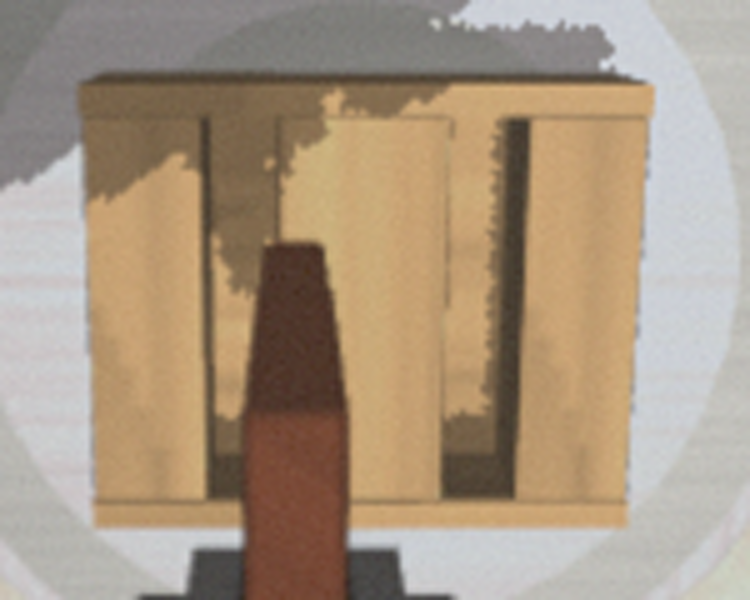

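Run:
```python
from h import *
from cell import grab_frame
np.set_printoptions(precision=4,suppress=True)
o=st(); c=cam(grab_frame("wrist"))
C=lambda p:(p[0]/5+260-.4,p[1]/5+120-.4)
q=np.array([onz(c,C(p),.096) for p in[(80,85),(655,87),(628,525),(95,525)]])
print(q[:,:2],q.mean(0)); 
for a,b in((0,1),(3,2),(3,0),(2,1)): d=q[b]-q[a]; print(np.degrees(np.arctan2(d[1],d[0])),np.linalg.norm(d))
s=np.array([onz(c,C(p),.096) for p in[(448,118),(528,118),(515,497),(442,497)]]); print("slotR",s[:,:2],s.mean(0))
s=np.array([onz(c,C(p),.096) for p in[(204,118),(279,118),(208,497)]]); print("slotL",s[:,:2],(s[1]+s[2])/2)
# tile in tool frame: top edge z?
R=Ro.from_rotvec(o["ee_rot"]).as_matrix()
print("heading",np.degrees(np.arctan2(R[1,0],R[0,0])))
zt=o["tcp_pos"][2]+.088-.0641
for n,p,z in(("top",(297,412),zt),("topL",(246,412),zt),("topR",(348,412),zt),("bot",(293,243),zt-.08),("botL",(263,243),zt-.08),("botR",(325,243),zt-.08)):
    print(n,R.T@(onz(c,C(p),z)-o["tcp_pos"])*100)
```

```text
t 6.05 tcp [0.5686 0.0718 0.2466] q [ 0.044  0.386  1.582 -0.     1.175  0.666] F [-0.5  0.3 -1.5] w 0.0076
[[ 0.5627  0.1322]
 [ 0.6513  0.0684]
 [ 0.5997 -0.0037]
 [ 0.5106  0.0601]] [0.581  0.0642 0.096 ]
-35.76871858008278 0.10919228178593363
-35.59377784210999 0.10960137449515894
54.182640751047806 0.08899531833837124
54.44649679341463 0.08866126727034862
slotR [[0.6159 0.0864]
 [0.6284 0.0775]
 [0.5841 0.0149]
 [0.572  0.0236]] [0.6001 0.0506 0.096 ]
slotL [[0.5781 0.1135]
 [0.5897 0.1052]
 [0.5331 0.0514]] [0.5614 0.0783 0.096 ]
heading 54.40890110565486
top [ 3.3076  0.1237 -2.3921]
topL [ 3.3075 -0.2715 -2.3919]
topR [ 3.3076  0.5188 -2.3924]
bot [3.214  0.0707 5.608 ]
botL [ 3.2141 -0.3194  5.6082]
botR [3.214  0.4868 5.6077]
```

Run:
```python
from h import *
st();row((.6007,.0531,.170),54.4)
```

```text
t 6.1 tcp [0.5688 0.0717 0.2468] q [ 0.044  0.386  1.581 -0.     1.175  0.666] F [-0.5  0.2 -1.2] w 0.0074
xyz cm [0.35 3.68 7.68] aw [-0.0002  0.0003 -0.0001] rows~ 1.4
```

Request:
servo_tool --deltas '[{"x":0.35,"y":3.7,"z":3,"ax":0,"ay":0,"az":0,"claw":-1},{"x":0.35,"y":3.7,"z":7.5,"ax":0,"ay":0,"az":0,"claw":-1},{"x":0.35,"y":3.7,"z":7.5,"ax":0,"ay":0,"az":0,"claw":-1},{"x":0.35,"y":3.7,"z":7.5,"ax":0,"ay":0,"az":0,"claw":-1},{"x":0.35,"y":3.7,"z":7.5,"ax":0,"ay":0,"az":0,"claw":-1}]'

```text
time: 6.72
tcp_pos: [0.6019, 0.0541, 0.1741]
ee_rot: [2.792, 1.437, 0.004]
wrist_force: [0.6, -0.1, -1.8]
gripper_width: 0.0074
```

Run:
```python
from h import *
from cell import grab_frame
o=st()
f=grab_frame("wrist");im=f["frame"].copy()
g=grab_frame("scene")["frame"]
cv2.imwrite("pics/m4.png",np.vstack([cv2.resize(im[120:270,230:420],(760,600))[:, :][::1]])[:600])
cv2.imwrite("pics/s4.png",cv2.resize(g[190:300,230:350],None,fx=5,fy=5))
row((.6007,.0531,.122),54.4)
```

```text
t 6.72 tcp [0.6019 0.0541 0.1741] q [0.013 0.517 1.569 0.    1.052 0.633] F [ 0.6 -0.1 -1.8] w 0.0074
xyz cm [-0.16 -0.02  5.15] aw [ 0.0018 -0.0013  0.0015] rows~ 0.8
```

View pics/m4.png

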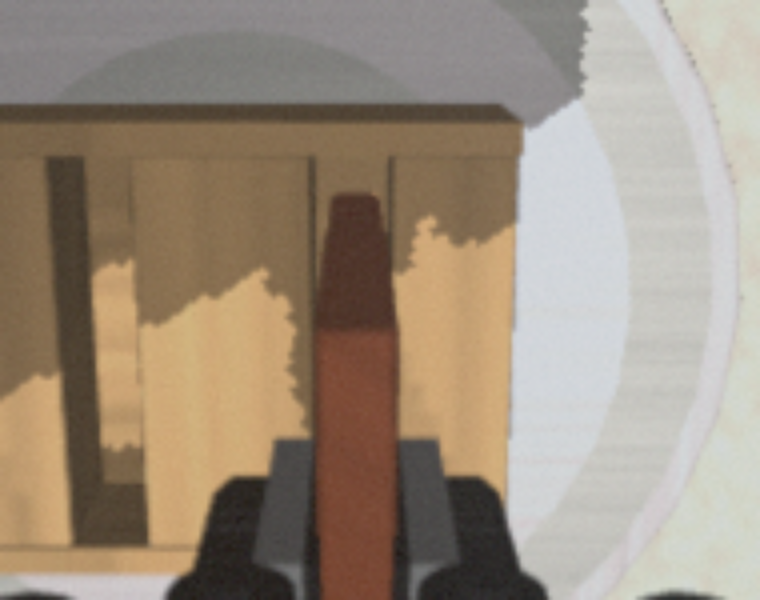

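View pics/s4.png

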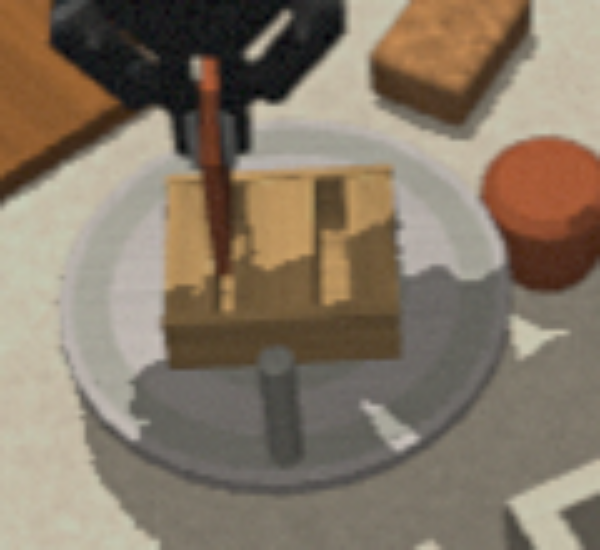

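Request:
servo_tool --deltas '[{"x":-0.1,"y":0,"z":1.5,"ax":0,"ay":0,"az":0,"claw":-1},{"x":-0.1,"y":0,"z":3,"ax":0,"ay":0,"az":0,"claw":-1},{"x":-0.1,"y":0,"z":4,"ax":0,"ay":0,"az":0,"claw":-1},{"x":-0.1,"y":0,"z":4.8,"ax":0,"ay":0,"az":0,"claw":-1},{"x":-0.1,"y":0,"z":4.8,"ax":0,"ay":0,"az":0,"claw":-1},{"x":-0.1,"y":0,"z":4.8,"ax":0,"ay":0,"az":0,"claw":-1}]'

```text
time: 7.58
tcp_pos: [0.6008, 0.0534, 0.1243]
ee_rot: [2.793, 1.438, 0.001]
wrist_force: [-0.0, -0.1, -1.3]
gripper_width: 0.0076
```

Run:
```python
from h import *
from cell import grab_frame
o=st()
f=grab_frame("wrist");im=f["frame"].copy()
g=grab_frame("scene")["frame"]
cv2.imwrite("pics/m5.png",np.hstack([cv2.resize(im[120:270,230:420],(400,400)),cv2.resize(g[190:300,230:350],(400,400))]))
```

```text
t 7.58 tcp [0.6008 0.0534 0.1243] q [ 0.011  0.579  1.605 -0.     0.957  0.631] F [-0.  -0.1 -1.3] w 0.0076
```

View pics/m5.png

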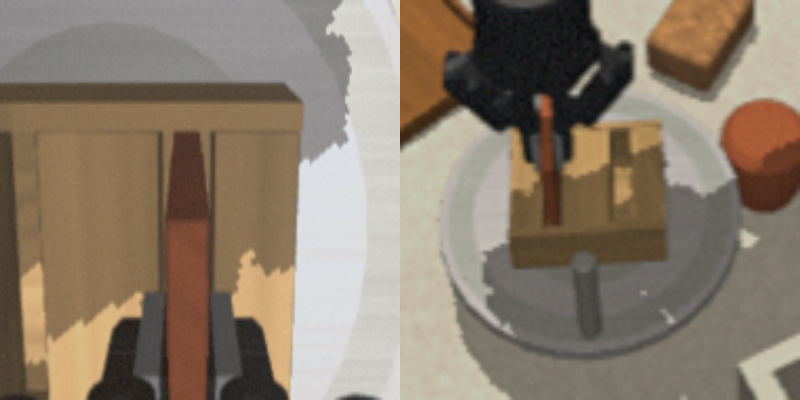

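Request:
servo_tool --deltas '[{"x":0,"y":0,"z":0.35,"ax":0,"ay":0,"az":0,"claw":-1},{"x":0,"y":0,"z":0.35,"ax":0,"ay":0,"az":0,"claw":-1},{"x":0,"y":0,"z":0.35,"ax":0,"ay":0,"az":0,"claw":-0.4},{"x":0,"y":0,"z":0.35,"ax":0,"ay":0,"az":0,"claw":-0.4},{"x":0,"y":0,"z":0.35,"ax":0,"ay":0,"az":0,"claw":-0.4},{"x":0,"y":0,"z":-2,"ax":0,"ay":0,"az":0,"claw":-0.4},{"x":0,"y":0,"z":-6,"ax":0,"ay":0,"az":0,"claw":-0.4},{"x":0,"y":0,"z":-11,"ax":0,"ay":0,"az":0,"claw":-0.4},{"x":0,"y":0,"z":-11,"ax":0,"ay":0,"az":0,"claw":-0.4}]'

```text
time: 8.8
tcp_pos: [0.6022, 0.0534, 0.2381]
ee_rot: [2.79, 1.436, 0.01]
wrist_force: [-0.1, -0.9, -1.1]
gripper_width: 0.0255
```

Run:
```python
from h import *
from cell import grab_frame
o=st()
f=grab_frame("wrist");im=f["frame"].copy();cv2.imwrite("pics/w6.png",im)
g=grab_frame("scene")["frame"]
cv2.imwrite("pics/m6.png",np.hstack([cv2.resize(im[40:270,180:470],(400,400)),cv2.resize(g[190:300,230:350],(400,400))]))
c=cam(f)
# handle top now
s=g
```

```text
t 8.8 tcp [0.6022 0.0534 0.2381] q [0.011 0.448 1.51  0.    1.176 0.631] F [-0.1 -0.9 -1.1] w 0.0255
```

View pics/m6.png

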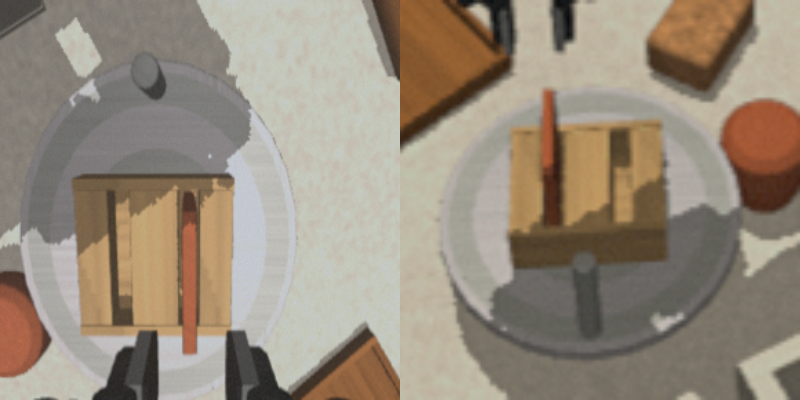

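View pics/w6.png

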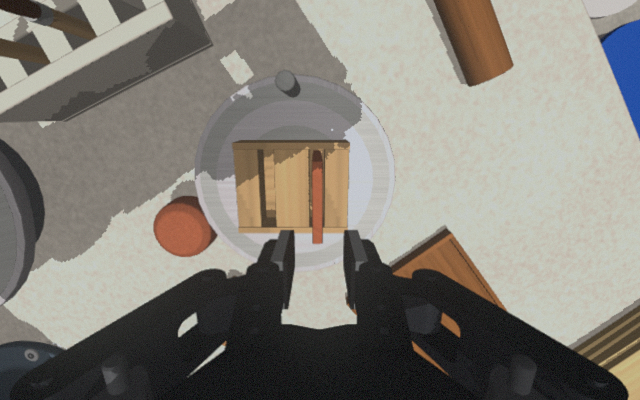

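Run:
```python
from h import *
from cell import grab_frame
np.set_printoptions(precision=4,suppress=True)
f=grab_frame("wrist");c=cam(f)
im=f["frame"][60:110,255:315];cv2.imwrite("pics/hd.png",cv2.resize(im,None,fx=8,fy=8,interpolation=cv2.INTER_CUBIC))
g=grab_frame("top")["frame"][60:200,230:370];cv2.imwrite("pics/t7.png",cv2.resize(g,None,fx=4,fy=4))
im=f["frame"][130:245,225:360];cv2.imwrite("pics/st7.png",cv2.resize(im,None,fx=5,fy=5,interpolation=cv2.INTER_CUBIC))
```

```text
(no output)
```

View pics/hd.png

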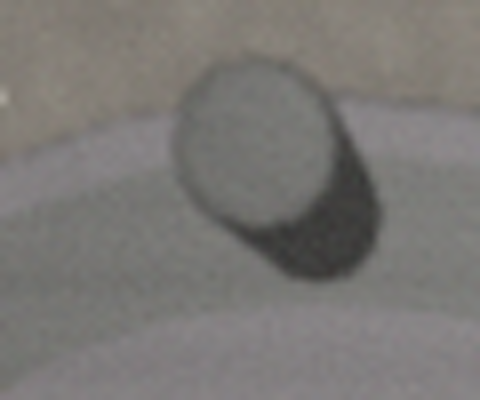

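View pics/st7.png

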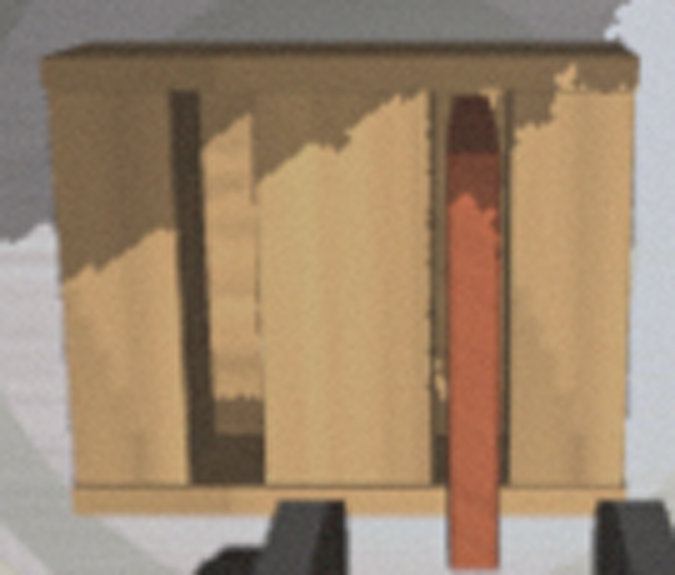

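Run:
```python
from h import *
from cell import grab_frame
np.set_printoptions(precision=4,suppress=True)
o=st();c=cam(grab_frame("wrist"))
hd=onz(c,(286.45,77.3),.135);print("handle",hd)
C=lambda p:(p[0]/5+225-.4,p[1]/5+130-.4)
q=np.array([onz(c,C(p),.096) for p in[(43,60),(638,58),(625,516),(73,512)]]);ct=q.mean(0)
d=hd-ct;print("center",ct,"r",np.hypot(d[0],d[1]),"ang",np.degrees(np.arctan2(d[1],d[0])))
a=onz(c,C((474,152)),.144);b=onz(c,C((474,568)),.144);print("tile",(a+b)/2,np.linalg.norm(a-b))
row([hd[0],hd[1],.165],54.4)
```

```text
t 9.0 tcp [0.6    0.0533 0.2327] q [0.011 0.453 1.516 0.    1.175 0.631] F [ 0.8  0.2 -0.8] w 0.0252
handle [0.6351 0.1419 0.135 ]
center [0.58   0.0652 0.096 ] r 0.09441536161584023 ang 54.31664885447642
tile [0.6002 0.0512 0.144 ] 0.06834184082057972
xyz cm [ 9.25 -2.28  6.75] aw [-0.0018  0.0013  0.0013] rows~ 1.9
```

Request:
servo_tool --deltas '[{"x":5,"y":-1.2,"z":0,"ax":0,"ay":0,"az":0,"claw":-0.1},{"x":9.25,"y":-2.28,"z":4,"ax":0,"ay":0,"az":0,"claw":-0.1},{"x":9.25,"y":-2.28,"z":7,"ax":0,"ay":0,"az":0,"claw":-0.1},{"x":9.25,"y":-2.28,"z":10,"ax":0,"ay":0,"az":0,"claw":-0.1},{"x":9.25,"y":-2.28,"z":12,"ax":0,"ay":0,"az":0,"claw":-0.1},{"x":9.25,"y":-2.28,"z":12,"ax":0,"ay":0,"az":0,"claw":-0.1},{"x":9.25,"y":-2.28,"z":12,"ax":0,"ay":0,"az":0,"claw":-1},{"x":9.25,"y":-2.28,"z":12,"ax":0,"ay":0,"az":0,"claw":-1},{"x":9.25,"y":-2.28,"z":12,"ax":0,"ay":0,"az":0,"claw":-1},{"x":9.25,"y":-2.28,"z":12,"ax":0,"ay":0,"az":0,"claw":-1}]' --newtons 25

```text
time: 10.3
tcp_pos: [0.6364, 0.1419, 0.1152]
ee_rot: [2.793, 1.438, 0.003]
wrist_force: [-1.5, -0.5, 5.8]
gripper_width: 0.0153
```

Run:
```python
from h import *
from cell import grab_frame
o=st();print(o["moment"])
im=grab_frame("wrist")["frame"]
g=grab_frame("scene")["frame"]
cv2.imwrite("pics/m8.png",np.hstack([cv2.resize(im[150:400,180:470],(400,400)),cv2.resize(g[190:300,230:350],(400,400))]))
R=Ro.from_rotvec(o["ee_rot"]).as_matrix()
ct=np.array([.580,.0650]);p0=o["tcp_pos"][:2]
for sgn in(1,):
  for k in range(1,37):
    a=np.radians(10*k); M=np.array([[np.cos(a),-np.sin(a)],[np.sin(a),np.cos(a)]])
    p=ct+M@(p0-ct); d=100*R.T@np.r_[p-p0,0]
    print(k*10,d[:2].round(2),end="; ")
```

```text
t 10.3 tcp [0.6364 0.1419 0.1152] q [ 0.148  0.669  1.468 -0.     1.003  0.768] F [-1.5 -0.5  5.8] w 0.0153
[0.00171495 0.11407519 0.02508058]
10 [-0.12 -1.66]; 20 [-0.53 -3.27]; 30 [-1.22 -4.79]; 40 [-2.15 -6.16]; 50 [-3.31 -7.35]; 60 [-4.66 -8.32]; 70 [-6.16 -9.04]; 80 [-7.76 -9.5 ]; 90 [-9.42 -9.66]; 100 [-11.07  -9.54]; 110 [-12.69  -9.13]; 120 [-14.2   -8.44]; 130 [-15.58  -7.51]; 140 [-16.77  -6.35]; 150 [-17.74  -5.  ]; 160 [-18.46  -3.5 ]; 170 [-18.91  -1.9 ]; 180 [-19.08  -0.25]; 190 [-18.95   1.41]; 200 [-18.54   3.02]; 210 [-17.86   4.54]; 220 [-16.92   5.91]; 230 [-15.76   7.11]; 240 [-14.41   8.08]; 250 [-12.92   8.8 ]; 260 [-11.32   9.25]; 270 [-9.66  9.42]; 280 [-8.    9.29]; 290 [-6.39  8.88]; 300 [-4.88  8.2 ]; 310 [-3.5   7.26]; 320 [-2.31  6.1 ]; 330 [-1.34  4.75]; 340 [-0.62  3.25]; 350 [-0.17  1.65]; 360 [-0.  0.];
```

View pics/m8.png

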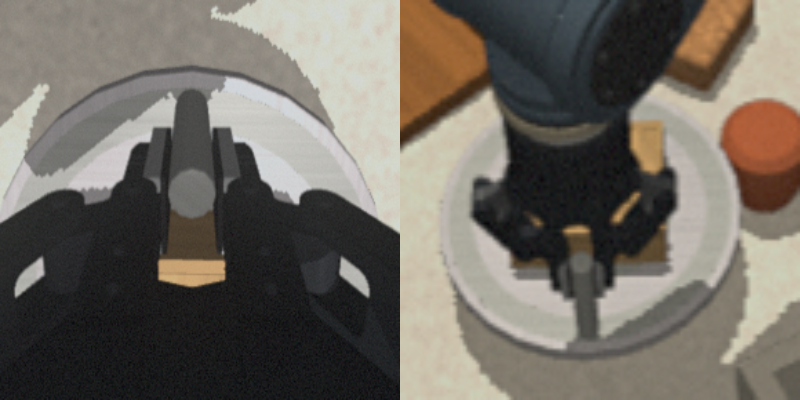

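Request:
servo_tool --deltas '[{"x":-0.12,"y":-1.66,"z":0,"ax":0,"ay":0,"az":0,"claw":-1},{"x":-0.53,"y":-3.27,"z":0,"ax":0,"ay":0,"az":0,"claw":-1},{"x":-1.22,"y":-4.79,"z":0,"ax":0,"ay":0,"az":0,"claw":-1},{"x":-2.15,"y":-6.16,"z":0,"ax":0,"ay":0,"az":0,"claw":-1},{"x":-3.31,"y":-7.35,"z":0,"ax":0,"ay":0,"az":0,"claw":-1},{"x":-4.66,"y":-8.32,"z":0,"ax":0,"ay":0,"az":0,"claw":-1},{"x":-4.66,"y":-8.32,"z":0,"ax":0,"ay":0,"az":0,"claw":-1},{"x":-4.66,"y":-8.32,"z":0,"ax":0,"ay":0,"az":0,"claw":-1}]'

```text
time: 11.4
tcp_pos: [0.5413, 0.1523, 0.115]
ee_rot: [2.793, 1.437, 0.002]
wrist_force: [-2.0, 0.0, 7.4]
gripper_width: 0.0148
```

```bash
cat > circ.py <<'E'
from h import *
from cell import grab_frame
import sys
o=st();print(o["moment"])
p=o["tcp_pos"][:2]-[.580,.0650];print("r",np.hypot(*p),"ang from start",np.degrees(np.arctan2(p[1],p[0]))-54.3)
im=grab_frame("wrist")["frame"]
g=grab_frame("scene")["frame"]
cv2.imwrite(sys.argv[1],np.hstack([cv2.resize(im[150:400,180:470],(400,400)),cv2.resize(g[180:310,220:350],(400,400))]))
E
python3 circ.py pics/m9.png
```

```text
t 11.4 tcp [0.5413 0.1523 0.115 ] q [0.191 0.529 1.724 0.    0.888 0.812] F [-2.   0.   7.4] w 0.0148
[-0.13412248  0.28809752 -0.16157348]
r 0.09548112985774894 ang from start 59.60728200739037
```

View pics/m9.png

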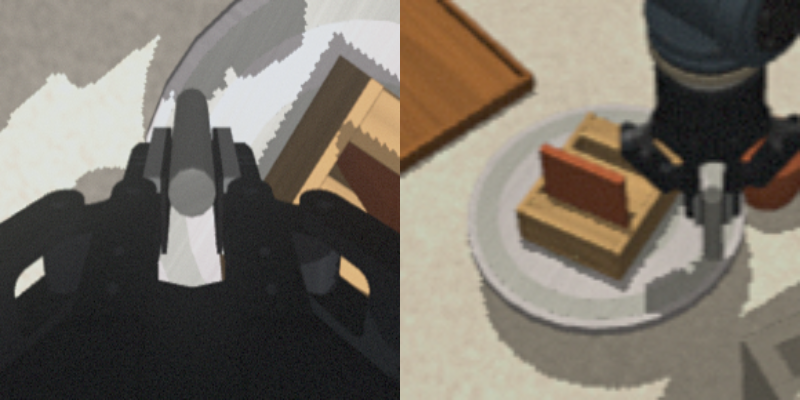

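Request:
servo_tool --deltas '[{"x":-1.5,"y":-0.72,"z":0,"ax":0,"ay":0,"az":0,"claw":-1},{"x":-3.1,"y":-1.18,"z":0,"ax":0,"ay":0,"az":0,"claw":-1},{"x":-4.76,"y":-1.34,"z":0,"ax":0,"ay":0,"az":0,"claw":-1},{"x":-6.41,"y":-1.22,"z":0,"ax":0,"ay":0,"az":0,"claw":-1},{"x":-8.03,"y":-0.81,"z":0,"ax":0,"ay":0,"az":0,"claw":-1},{"x":-9.54,"y":-0.12,"z":0,"ax":0,"ay":0,"az":0,"claw":-1},{"x":-10.92,"y":0.81,"z":0,"ax":0,"ay":0,"az":0,"claw":-1},{"x":-12.11,"y":1.97,"z":0,"ax":0,"ay":0,"az":0,"claw":-1},{"x":-13.08,"y":3.32,"z":0,"ax":0,"ay":0,"az":0,"claw":-1},{"x":-13.8,"y":4.82,"z":0,"ax":0,"ay":0,"az":0,"claw":-1},{"x":-14.25,"y":6.42,"z":0,"ax":0,"ay":0,"az":0,"claw":-1},{"x":-14.42,"y":8.07,"z":0,"ax":0,"ay":0,"az":0,"claw":-1}]'

```text
time: 13.0
tcp_pos: [0.5203, -0.013, 0.1129]
ee_rot: [-2.791, -1.437, 0.01]
wrist_force: [-5.1, 4.1, -2.7]
gripper_width: 0.0152
```

```bash
python3 circ.py pics/m10.png
```

```text
t 13.0 tcp [ 0.5203 -0.013   0.1129] q [-1.14e-01  4.72e-01  1.83e+00 -1.00e-03  8.46e-01  5.07e-01] F [-5.1  4.1 -2.7] w 0.0152
[0.70163174 0.42486989 0.23250997]
r 0.09823527262946267 ang from start -181.70449001004897
```

View pics/m10.png

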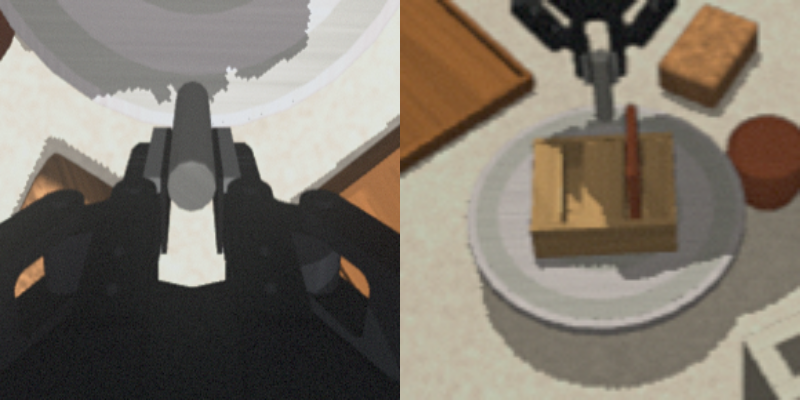

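Request:
servo_tool --deltas '[{"x":0.13,"y":1.66,"z":0,"ax":0,"ay":0,"az":0,"claw":-1},{"x":0.54,"y":3.27,"z":0,"ax":0,"ay":0,"az":0,"claw":-1},{"x":1.22,"y":4.79,"z":0,"ax":0,"ay":0,"az":0,"claw":-1},{"x":2.16,"y":6.16,"z":0,"ax":0,"ay":0,"az":0,"claw":-1},{"x":3.32,"y":7.36,"z":0,"ax":0,"ay":0,"az":0,"claw":-1},{"x":4.67,"y":8.33,"z":0,"ax":0,"ay":0,"az":0,"claw":-1},{"x":6.16,"y":9.05,"z":0,"ax":0,"ay":0,"az":0,"claw":-1},{"x":7.76,"y":9.5,"z":0,"ax":0,"ay":0,"az":0,"claw":-1},{"x":9.42,"y":9.67,"z":0,"ax":0,"ay":0,"az":0,"claw":-1},{"x":11.08,"y":9.54,"z":0,"ax":0,"ay":0,"az":0,"claw":-1},{"x":12.69,"y":9.13,"z":0,"ax":0,"ay":0,"az":0,"claw":-1},{"x":14.2,"y":8.45,"z":0,"ax":0,"ay":0,"az":0,"claw":-1}]'

```text
time: 14.6
tcp_pos: [0.6762, 0.0546, 0.1135]
ee_rot: [2.791, 1.436, 0.006]
wrist_force: [15.0, -5.3, -14.6]
gripper_width: 0.0152
```

```bash
python3 circ.py pics/m11.png; python3 -c "
from h import *
row((.6360,.1415,.114),54.4)"
```

```text
t 14.6 tcp [0.6762 0.0546 0.1135] q [ 1.200e-02  7.130e-01  1.389e+00 -1.000e-03  1.035e+00  6.330e-01] F [ 15.   -5.3 -14.6] w 0.0152
[-0.80350608 -1.97084685  0.23138008]
r 0.09671876912456664 ang from start -60.44815159085356
xyz cm [ 4.61 -8.25 -0.07] aw [ 0.0044 -0.0032  0.0025] rows~ 1.5
```

View pics/m11.png

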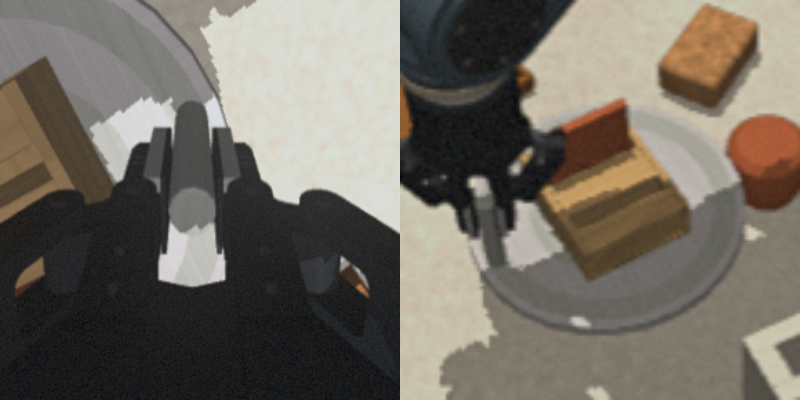

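Request:
servo_tool --deltas '[{"x":1.38,"y":-0.94,"z":0,"ax":0,"ay":0,"az":0,"claw":-1},{"x":2.57,"y":-2.1,"z":0,"ax":0,"ay":0,"az":0,"claw":-1},{"x":3.54,"y":-3.45,"z":0,"ax":0,"ay":0,"az":0,"claw":-1},{"x":4.26,"y":-4.95,"z":0,"ax":0,"ay":0,"az":0,"claw":-1},{"x":4.71,"y":-6.55,"z":0,"ax":0,"ay":0,"az":0,"claw":-1},{"x":4.88,"y":-8.2,"z":0,"ax":0,"ay":0,"az":0,"claw":-1},{"x":4.88,"y":-8.2,"z":0,"ax":0,"ay":0,"az":0,"claw":-1},{"x":4.88,"y":-8.2,"z":0,"ax":0,"ay":0,"az":0,"claw":-1},{"x":4.88,"y":-8.2,"z":0,"ax":0,"ay":0,"az":0,"claw":-1}]'

```text
time: 15.82
tcp_pos: [0.6371, 0.1435, 0.1149]
ee_rot: [-2.793, -1.437, -0.006]
wrist_force: [3.7, 7.5, 0.7]
gripper_width: 0.0147
```

```bash
python3 circ.py pics/m12.png
```

```text
t 15.82 tcp [0.6371 0.1435 0.1149] q [0.149 0.67  1.466 0.003 1.002 0.768] F [3.7 7.5 0.7] w 0.0147
[ 1.23511847 -0.45225594 -0.09959133]
r 0.09707263679204847 ang from start -0.3019498366314508
```

View pics/m12.png

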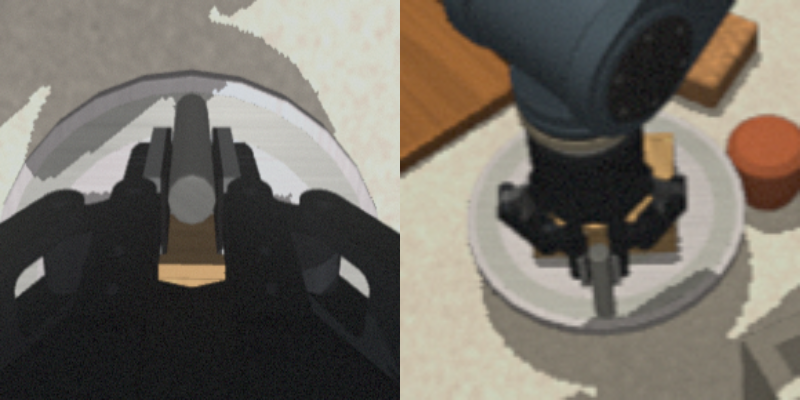

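Request:
servo_tool --deltas '[{"x":0,"y":0,"z":0,"ax":0,"ay":0,"az":0,"claw":-0.3},{"x":0,"y":0,"z":0,"ax":0,"ay":0,"az":0,"claw":-0.3},{"x":0,"y":0,"z":0,"ax":0,"ay":0,"az":0,"claw":-0.3},{"x":0,"y":0,"z":-4,"ax":0,"ay":0,"az":0,"claw":-0.3},{"x":0,"y":0,"z":-9,"ax":0,"ay":0,"az":0,"claw":-0.3},{"x":-10,"y":0,"z":-14,"ax":0,"ay":0,"az":0,"claw":-0.3},{"x":-16,"y":0,"z":-18,"ax":0,"ay":0,"az":0,"claw":-0.3},{"x":-16,"y":0,"z":-18,"ax":0,"ay":0,"az":0,"claw":-0.3},{"x":-16,"y":0,"z":-18,"ax":0,"ay":0,"az":0,"claw":-0.3}]'

```text
time: 17.05
tcp_pos: [0.5424, 0.0096, 0.2967]
ee_rot: [2.793, 1.433, 0.005]
wrist_force: [1.0, 0.1, -0.6]
gripper_width: 0.0305
```

Run:
```python
from h import *
from cell import grab_frame
np.set_printoptions(precision=4,suppress=True)
o=st()
f=grab_frame("wrist");c=cam(f);cv2.imwrite("pics/w13.png",f["frame"])
g=grab_frame("scene");cs=cam(g);cv2.imwrite("pics/s13.png",cv2.resize(g["frame"][170:370,230:480],None,fx=3.2,fy=3.2))
z=Rt(32.5,45)[:,2]; p=np.array([.466,.298,.125])
print(z); row(p-.12*z,32.5,45)
```

```text
t 17.05 tcp [0.5424 0.0096 0.2967] q [-0.068  0.281  1.602 -0.     1.254  0.555] F [ 1.   0.1 -0.6] w 0.0305
[ 0.5964  0.3799 -0.7071]
xyz cm [ 10.95 -26.09   8.42] aw [-0.15    0.7751  0.3628] rows~ 4.7
```

View pics/w13.png

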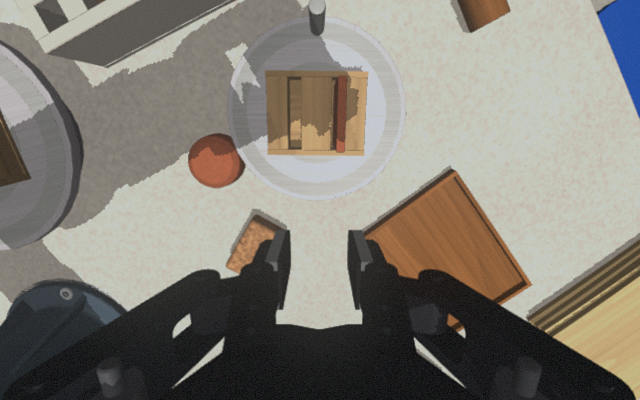

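View pics/s13.png

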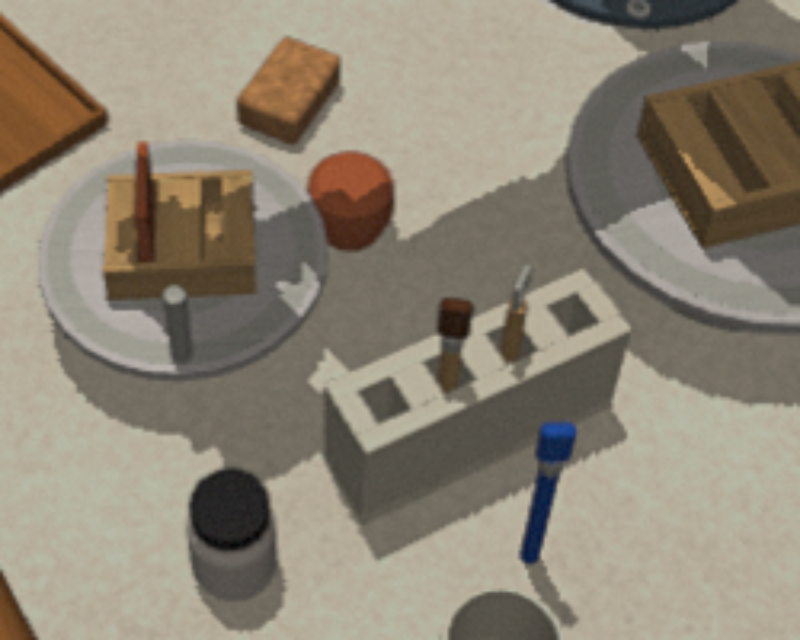

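Request:
servo_tool --deltas '[{"x":10.95,"y":-26.1,"z":8.4,"ax":-0.15,"ay":0.775,"az":0.363,"claw":-0.1},{"x":10.95,"y":-26.1,"z":8.4,"ax":-0.15,"ay":0.775,"az":0.363,"claw":-0.1},{"x":10.95,"y":-26.1,"z":8.4,"ax":-0.15,"ay":0.775,"az":0.363,"claw":-0.1},{"x":10.95,"y":-26.1,"z":8.4,"ax":-0.15,"ay":0.775,"az":0.363,"claw":-0.1},{"x":10.95,"y":-26.1,"z":8.4,"ax":-0.15,"ay":0.775,"az":0.363,"claw":-0.1},{"x":10.95,"y":-26.1,"z":8.4,"ax":-0.15,"ay":0.775,"az":0.363,"claw":-0.1},{"x":10.95,"y":-26.1,"z":8.4,"ax":-0.15,"ay":0.775,"az":0.363,"claw":-0.1}]'

```text
time: 18.02
tcp_pos: [0.4104, 0.2536, 0.2245]
ee_rot: [-2.562, -0.815, -1.071]
wrist_force: [0.2, 1.0, 0.7]
gripper_width: 0.0384
```

Run:
```python
from h import *
from cell import grab_frame
np.set_printoptions(precision=4,suppress=True)
o=st(); print(Ro.from_rotvec(o["ee_rot"]).as_matrix()-Rt(32.5,45))
f=grab_frame("wrist");c=cam(f);cv2.imwrite("pics/w14.png",f["frame"])
print(proj(c,[(.466,.298,.125),(.466,.298,.143)]))
```

```text
t 18.02 tcp [0.4104 0.2536 0.2245] q [ 0.35   0.039  2.328  1.574  0.2   -0.187] F [0.2 1.  0.7] w 0.0384
[[-0.0223  0.0443 -0.0201]
 [ 0.0207  0.03    0.0419]
 [ 0.007  -0.0113  0.0071]]
[[314.384  213.3827]
 [313.8627 203.9224]]
```

View pics/w14.png

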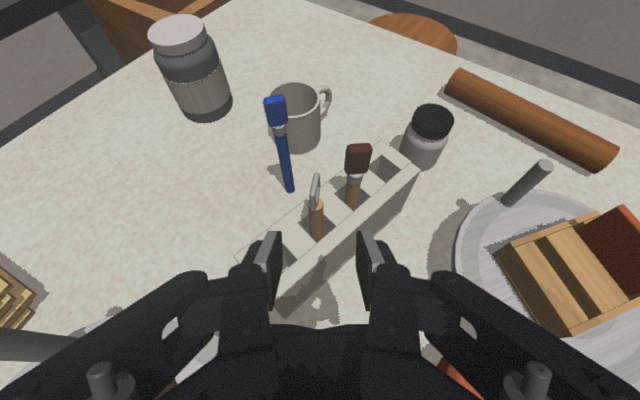

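Run:
```python
from h import *
z=Rt(32.5,45)[:,2]; p=np.array([.468,.297,.125])
row(p-.12*z,32.5,45)
z=Rt(32.5,35)[:,2]
row(p-.12*z,32.5,35)
```

```text
xyz cm [-1.81 -0.54  0.12] aw [-0.0453 -0.0097  0.0245] rows~ 0.3
xyz cm [ 0.27 -0.48  0.32] aw [-0.0431 -0.1842  0.0284] rows~ 1.0
```

Request:
servo_tool --deltas '[{"x":0.27,"y":-0.48,"z":0.32,"ax":-0.043,"ay":-0.184,"az":0.028,"claw":-0.1},{"x":0.27,"y":-0.48,"z":0.32,"ax":-0.043,"ay":-0.184,"az":0.028,"claw":-0.1},{"x":0.27,"y":-0.48,"z":0.32,"ax":-0.043,"ay":-0.184,"az":0.028,"claw":-0.1},{"x":0.27,"y":-0.48,"z":0.32,"ax":-0.043,"ay":-0.184,"az":0.028,"claw":-0.1}]'

```text
time: 18.58
tcp_pos: [0.4066, 0.264, 0.2229]
ee_rot: [-2.68, -0.822, -0.871]
wrist_force: [-0.9, -1.1, -0.2]
gripper_width: 0.0385
```

Run:
```python
from h import *
from cell import grab_frame
np.set_printoptions(precision=4,suppress=True)
o=st(); print(Ro.from_rotvec(o["ee_rot"]).as_matrix()-Rt(32.5,35))
f=grab_frame("wrist");c=cam(f);cv2.imwrite("pics/w15.png",f["frame"])
print(proj(c,[(.466,.298,.105),(.466,.298,.143),(.466,.298,.178)]))
z=Rt(32.5,35)[:,2]; p=np.array([.467,.298,.125])
row(p-.12*z,32.5,35)
```

```text
t 18.57 tcp [0.4066 0.264  0.2229] q [0.41  0.048 2.231 0.511 0.271 0.933] F [-0.9 -1.1 -0.2] w 0.0385
[[-0.0201  0.029  -0.0047]
 [ 0.0048  0.0195  0.0428]
 [ 0.0199 -0.0223  0.0146]]
[[326.0311 202.2631]
 [326.0318 186.8495]
 [326.0309 168.1159]]
xyz cm [-0.03  0.3  -0.01] aw [-0.0351 -0.0233  0.0134] rows~ 0.2
```

View pics/w15.png

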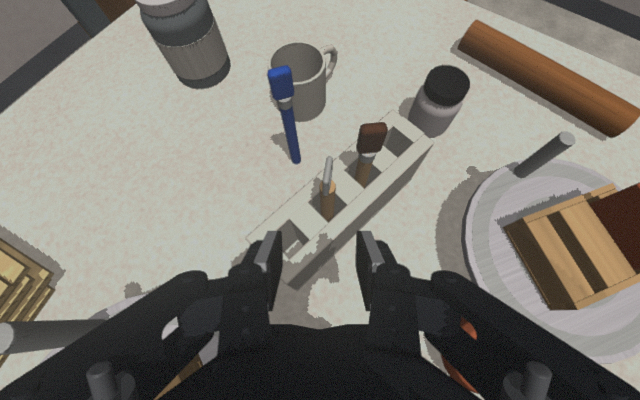

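Run:
```python
from h import *
from cell import grab_frame
a=cv2.imread("pics/w15.png")[110:240,250:430]
cv2.imwrite("pics/a.png",cv2.resize(a,None,fx=4.4,fy=4.4,interpolation=cv2.INTER_CUBIC))
g=grab_frame("scene")["frame"];cv2.imwrite("pics/s15.png",g)
cv2.imwrite("pics/b.png",cv2.resize(g[240:330,330:440],None,fx=6,fy=6,interpolation=cv2.INTER_CUBIC))
```

```text
(no output)
```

View pics/a.png

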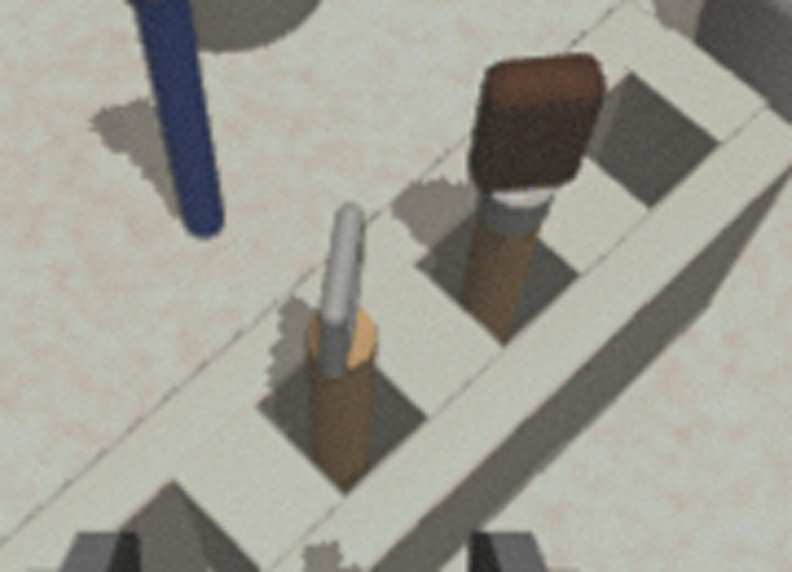

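View pics/b.png

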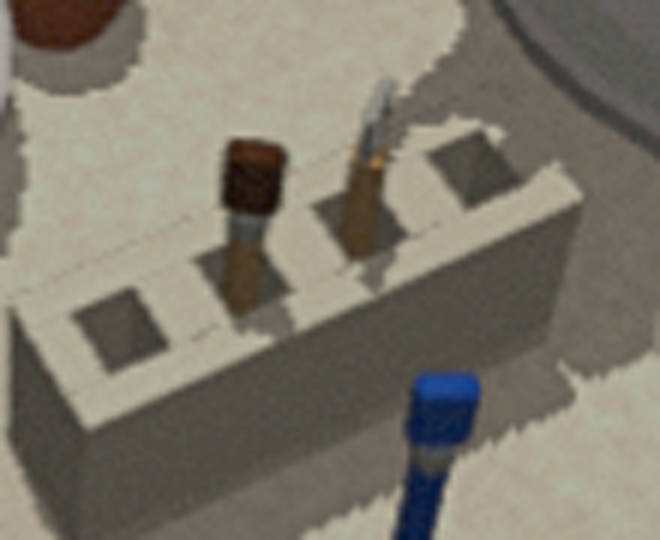

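Run:
```python
from h import *
from cell import grab_frame
np.set_printoptions(precision=4,suppress=True)
c=cam(grab_frame("wrist"));s=cam(grab_frame("scene"))
W=lambda p:(p[0]/4.4+250-.4,p[1]/4.4+110-.4);S=lambda p:(p[0]/6+330-.4,p[1]/6+240-.4)
for n,a,b in(("3 shafttop",(342,340),(371,162)),("3 tip",(350,210),(386,85)),("2 tip",(545,68),(257,147)),("2 ferr",(515,205),(246,222))):
    print(n,*tri(c,W(a),s,S(b)))
print("shaft3 onz .143",onz(c,W((342,340)),.143),"mid .12",onz(c,W((341,420)),.12))
print("tip3",onz(c,W((350,210)),.178))
st()
```

```text
3 shafttop [0.4678 0.2998 0.1392] 0.002763363617092992
3 tip [0.4695 0.3006 0.1878] 0.00453109123920699
2 tip [0.5159 0.2891 0.1799] 0.0012852316736350529
2 ferr [0.5156 0.2879 0.1327] 0.001265918822611972
shaft3 onz .143 [0.4673 0.2978 0.143 ] mid .12 [0.4606 0.2934 0.12  ]
tip3 [0.4753 0.3017 0.178 ]
t 18.77 tcp [0.4063 0.2645 0.2232] q [0.409 0.047 2.233 0.529 0.27  0.914] F [ 0.3 -0.4  0.4] w 0.0384
```

Run:
```python
from h import *
p=np.array([.4672,.2985,.124]);z=Rt(32.5,35)[:,2]
row(p-.05*z,32.5,35);row(p,32.5,35)
```

```text
xyz cm [-0.19  0.69  7.1 ] aw [-0.0412 -0.0275  0.016 ] rows~ 1.1
xyz cm [-0.33  0.9  12.09] aw [-0.0412 -0.0275  0.016 ] rows~ 1.9
```

Request:
servo_tool --deltas '[{"x":-0.1,"y":0.4,"z":4,"ax":-0.041,"ay":-0.027,"az":0.016,"claw":-0.1},{"x":-0.19,"y":0.69,"z":7,"ax":-0.041,"ay":-0.027,"az":0.016,"claw":-0.1},{"x":-0.19,"y":0.69,"z":7,"ax":-0.041,"ay":-0.027,"az":0.016,"claw":-0.1},{"x":-0.19,"y":0.69,"z":7,"ax":-0.041,"ay":-0.027,"az":0.016,"claw":-0.1},{"x":-0.19,"y":0.69,"z":7,"ax":-0.041,"ay":-0.027,"az":0.016,"claw":-0.1}]'

```text
time: 19.4
tcp_pos: [0.4427, 0.2821, 0.1672]
ee_rot: [-2.732, -0.794, -0.865]
wrist_force: [0.0, 1.1, -0.2]
gripper_width: 0.0383
```

Run:
```python
from h import *
from cell import grab_frame
np.set_printoptions(precision=4,suppress=True)
o=st(); print(Ro.from_rotvec(o["ee_rot"]).as_matrix()-Rt(32.5,35))
f=grab_frame("wrist");c=cam(f);cv2.imwrite("pics/w16.png",f["frame"])
p=np.array([.4672,.2985,.124]);z=Rt(32.5,35)[:,2]
row(p,32.5,35)
```

```text
t 19.4 tcp [0.4427 0.2821 0.1672] q [0.445 0.238 2.18  0.548 0.134 0.928] F [ 0.   1.1 -0.2] w 0.0383
[[-0.0004 -0.0015  0.0022]
 [-0.0019 -0.0009  0.0001]
 [ 0.0019  0.0001  0.0013]]
xyz cm [-0.09 -0.07  5.22] aw [ 0.0011 -0.0025 -0.0014] rows~ 0.8
```

View pics/w16.png

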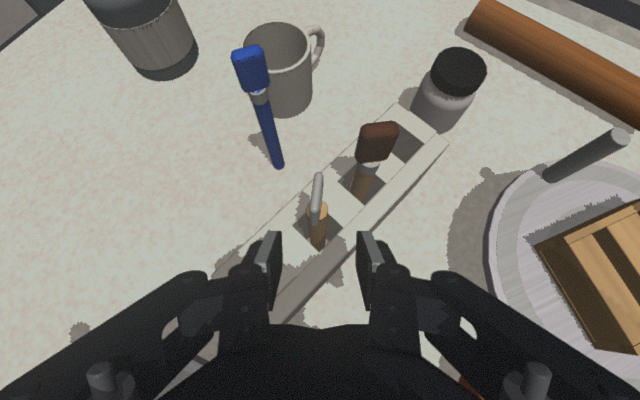

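Run:
```python
from h import *
p=np.array([.4672,.2985,.124]);z=Rt(32.5,25)[:,2]
row(p-.05*z,32.5,25);row(p-.02*z,32.5,25);row(p,32.5,25)
```

```text
xyz cm [ 0.79 -0.07  0.3 ] aw [ 0.001  -0.177  -0.0015] rows~ 0.9
xyz cm [ 0.26 -0.07  3.26] aw [ 0.001  -0.177  -0.0015] rows~ 0.9
xyz cm [-0.09 -0.07  5.22] aw [ 0.001  -0.177  -0.0015] rows~ 0.9
```

Request:
servo_tool --deltas '[{"x":0.79,"y":-0.07,"z":0.3,"ax":0,"ay":-0.177,"az":0,"claw":-0.1},{"x":0.79,"y":-0.07,"z":0.3,"ax":0,"ay":-0.177,"az":0,"claw":-0.1},{"x":0.26,"y":-0.07,"z":3.2,"ax":0,"ay":-0.177,"az":0,"claw":-0.1},{"x":-0.09,"y":-0.07,"z":5.2,"ax":0,"ay":-0.177,"az":0,"claw":-0.1},{"x":-0.09,"y":-0.07,"z":5.2,"ax":0,"ay":-0.177,"az":0,"claw":-0.1},{"x":-0.09,"y":-0.07,"z":5.2,"ax":0,"ay":-0.177,"az":0,"claw":-0.1},{"x":-0.09,"y":-0.07,"z":5.2,"ax":0,"ay":-0.177,"az":0,"claw":-0.1}]'

```text
time: 20.32
tcp_pos: [0.4672, 0.2985, 0.1242]
ee_rot: [-2.837, -0.824, -0.629]
wrist_force: [-1.0, 0.3, -0.4]
gripper_width: 0.0383
```

Run:
```python
from h import *
from cell import grab_frame
np.set_printoptions(precision=4,suppress=True)
o=st(); print(abs(Ro.from_rotvec(o["ee_rot"]).as_matrix()-Rt(32.5,25)).max())
f=grab_frame("wrist");c=cam(f)
g=grab_frame("scene")["frame"]
cv2.imwrite("pics/m17.png",np.hstack([cv2.resize(f["frame"][140:340,210:430],(400,400)),cv2.resize(g[200:340,320:460],(400,400))]))
p=np.array([.4672,.2985,.124])
row(p,32.5,25)
```

```text
t 20.32 tcp [0.4672 0.2985 0.1242] q [0.465 0.383 2.03  0.145 0.298 1.341] F [-1.   0.3 -0.4] w 0.0383
0.001589752996045135
xyz cm [ 0.01  0.   -0.  ] aw [ 0.0009  0.0004 -0.0017] rows~ 0.0
```

View pics/m17.png

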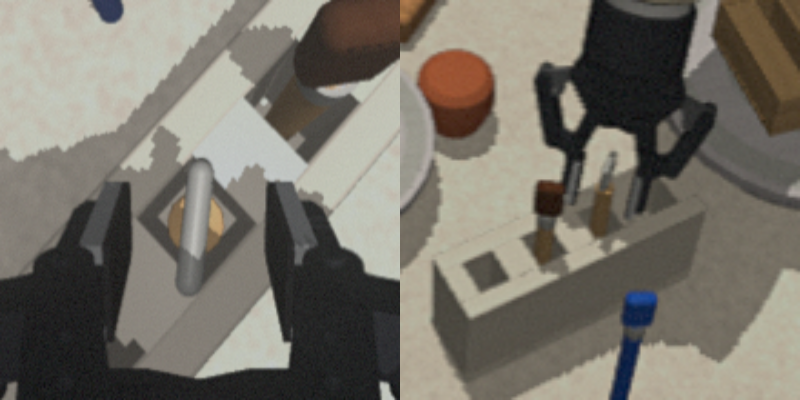

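Request:
servo_tool --deltas '[{"x":0,"y":0,"z":0,"ax":0,"ay":0,"az":0,"claw":-1},{"x":0,"y":0,"z":0,"ax":0,"ay":0,"az":0,"claw":-1},{"x":0,"y":0,"z":0,"ax":0,"ay":0,"az":0,"claw":-1},{"x":0,"y":0,"z":0,"ax":0,"ay":0,"az":0,"claw":-1},{"x":1,"y":0,"z":-2.1,"ax":0,"ay":0,"az":0,"claw":-1},{"x":2.5,"y":0,"z":-5.4,"ax":0,"ay":0,"az":0,"claw":-1},{"x":4.2,"y":0,"z":-9,"ax":0,"ay":0,"az":0,"claw":-1},{"x":6.3,"y":0,"z":-13.6,"ax":0,"ay":0,"az":0,"claw":-1},{"x":6.3,"y":0,"z":-13.6,"ax":0,"ay":0,"az":0,"claw":-1},{"x":6.3,"y":0,"z":-13.6,"ax":0,"ay":0,"az":0,"claw":-1}]' --newtons 45

```text
time: 21.68
tcp_pos: [0.4664, 0.2981, 0.272]
ee_rot: [-2.839, -0.825, -0.625]
wrist_force: [0.4, 0.0, -0.8]
gripper_width: 0.0126
```

```bash
cat > two.py <<'E'
from h import *
from cell import grab_frame
import sys
o=st()
f=grab_frame("wrist");g=grab_frame("scene");t=grab_frame("top")
cv2.imwrite(sys.argv[1],np.hstack([cv2.resize(f["frame"],(400,250)),cv2.resize(g["frame"],(400,250))]))
cv2.imwrite(sys.argv[1].replace(".png","t.png"),t["frame"])
cv2.imwrite(sys.argv[1].replace(".png","s.png"),g["frame"])
cv2.imwrite(sys.argv[1].replace(".png","w.png"),f["frame"])
E
python3 two.py pics/m18.png
```

```text
t 21.68 tcp [0.4664 0.2981 0.272 ] q [0.465 0.148 1.895 0.068 0.668 1.426] F [ 0.4  0.  -0.8] w 0.0126
```

View pics/m18.png

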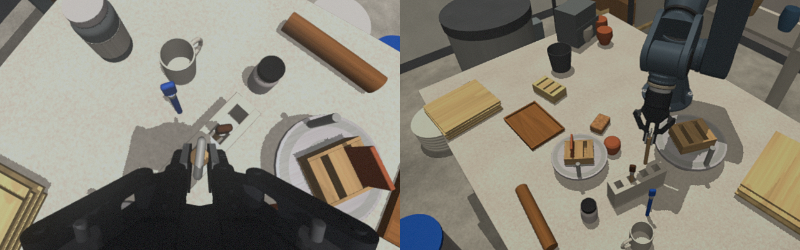

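Run:
```python
from h import *
row((.62,-.12,.32),92.7,-10)
```

```text
xyz cm [-6.53 43.53 -8.36] aw [ 0.137  -0.5491 -1.0589] rows~ 7.2
```

Request:
servo_tool --deltas '[{"x":1.3,"y":4,"z":-5,"ax":0.02,"ay":-0.08,"az":-0.15,"claw":-1},{"x":-6.5,"y":43.5,"z":-8.4,"ax":0.137,"ay":-0.549,"az":-1.059,"claw":-1},{"x":-6.5,"y":43.5,"z":-8.4,"ax":0.137,"ay":-0.549,"az":-1.059,"claw":-1},{"x":-6.5,"y":43.5,"z":-8.4,"ax":0.137,"ay":-0.549,"az":-1.059,"claw":-1},{"x":-6.5,"y":43.5,"z":-8.4,"ax":0.137,"ay":-0.549,"az":-1.059,"claw":-1},{"x":-6.5,"y":43.5,"z":-8.4,"ax":0.137,"ay":-0.549,"az":-1.059,"claw":-1},{"x":-6.5,"y":43.5,"z":-8.4,"ax":0.137,"ay":-0.549,"az":-1.059,"claw":-1},{"x":-6.5,"y":43.5,"z":-8.4,"ax":0.137,"ay":-0.549,"az":-1.059,"claw":-1},{"x":-6.5,"y":43.5,"z":-8.4,"ax":0.137,"ay":-0.549,"az":-1.059,"claw":-1},{"x":-6.5,"y":43.5,"z":-8.4,"ax":0.137,"ay":-0.549,"az":-1.059,"claw":-1},{"x":-6.5,"y":43.5,"z":-8.4,"ax":0.137,"ay":-0.549,"az":-1.059,"claw":-1}]'

```text
time: 23.2
tcp_pos: [0.6201, -0.1184, 0.3217]
ee_rot: [2.076, 2.179, -0.178]
wrist_force: [-0.2, 0.2, -0.5]
gripper_width: 0.0122
```

```bash
python3 two.py pics/m19.png
python3 - <<'E'
from h import *
o=st();print(abs(Ro.from_rotvec(o["ee_rot"]).as_matrix()-Rt(92.7,-10)).max())
row((.640,-.20,.20),92.7,-42)
E
```

```text
t 23.2 tcp [ 0.6201 -0.1184  0.3217] q [-0.195  0.422  1.352 -0.173  1.326 -0.204] F [-0.2  0.2 -0.5] w 0.0122
t 23.35 tcp [ 0.6203 -0.1187  0.3221] q [-0.195  0.422  1.352 -0.173  1.326 -0.205] F [ 0.5 -0.2  0.2] w 0.0125
0.0028353484085087404
xyz cm [-5.98  1.55 13.44] aw [ 3.000e-03 -5.597e-01 -2.000e-04] rows~ 3.0
```

View pics/m19.png

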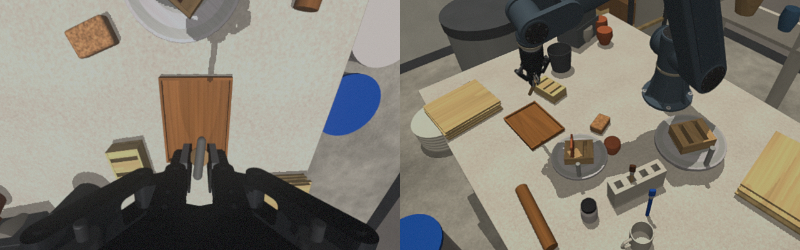

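Request:
servo_tool --deltas '[{"x":-6,"y":1.5,"z":13.4,"ax":0,"ay":-0.56,"az":0,"claw":-1},{"x":-6,"y":1.5,"z":13.4,"ax":0,"ay":-0.56,"az":0,"claw":-1},{"x":-6,"y":1.5,"z":13.4,"ax":0,"ay":-0.56,"az":0,"claw":-1},{"x":-6,"y":1.5,"z":13.4,"ax":0,"ay":-0.56,"az":0,"claw":-1},{"x":-6,"y":1.5,"z":13.4,"ax":0,"ay":-0.56,"az":0,"claw":-1},{"x":-6,"y":1.5,"z":13.4,"ax":0,"ay":-0.56,"az":0,"claw":-1}]'

```text
time: 24.1
tcp_pos: [0.6401, -0.2011, 0.2025]
ee_rot: [1.748, 1.827, -0.663]
wrist_force: [0.3, -1.2, -0.3]
gripper_width: 0.0121
```

```bash
python3 two.py pics/m20.png
python3 - <<'E'
from h import *
o=st();print(abs(Ro.from_rotvec(o["ee_rot"]).as_matrix()-Rt(92.7,-42)).max())
row((.652,-.239,.068),92.7,-42)
row((.652,-.239,.068),92.7,-50)
E
```

```text
t 24.1 tcp [ 0.6401 -0.2011  0.2025] q [-0.121  0.609  1.515 -0.855  1.06   0.289] F [ 0.3 -1.2 -0.3] w 0.0121
t 24.25 tcp [ 0.6397 -0.2012  0.2015] q [-0.121  0.61   1.516 -0.857  1.059  0.291] F [-1.  -0.2 -0.6] w 0.0123
0.004397480557241484
xyz cm [ 6.08  0.99 12.49] aw [ 0.0029 -0.0005 -0.0034] rows~ 2.2
xyz cm [ 6.08  0.99 12.49] aw [ 0.0026 -0.1401 -0.0036] rows~ 2.2
```

View pics/m20s.png

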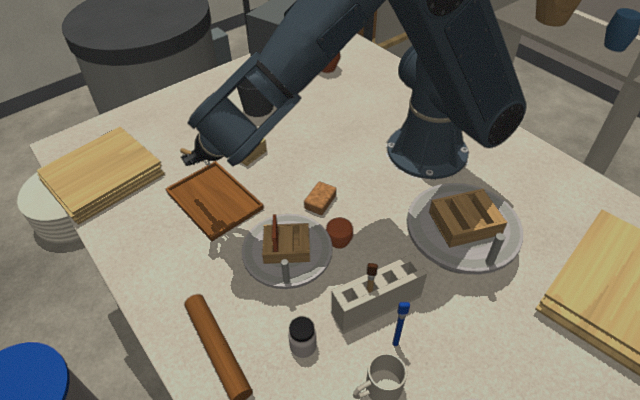

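View pics/m20t.png

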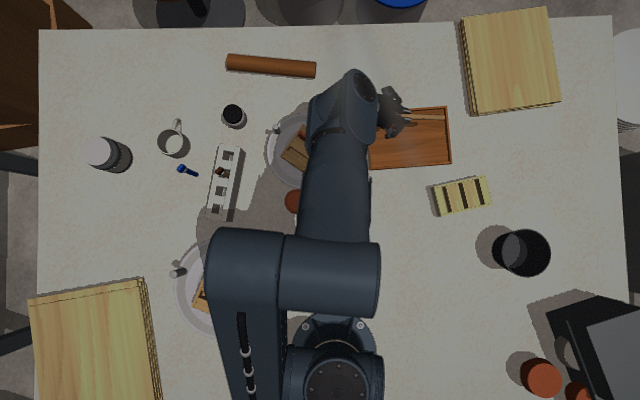

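Request:
servo_tool --deltas '[{"x":2,"y":0.4,"z":4,"ax":0,"ay":0,"az":0,"claw":-1},{"x":4,"y":0.8,"z":8,"ax":0,"ay":0,"az":0,"claw":-1},{"x":5.4,"y":1,"z":11.4,"ax":0,"ay":0,"az":0,"claw":-1},{"x":5.4,"y":1,"z":11.4,"ax":0,"ay":0,"az":0,"claw":-1},{"x":5.4,"y":1,"z":11.4,"ax":0,"ay":0,"az":0,"claw":-1}]'

```text
time: 24.88
tcp_pos: [0.6522, -0.2364, 0.0813]
ee_rot: [1.746, 1.827, -0.666]
wrist_force: [0.4, 0.0, -0.3]
gripper_width: 0.0122
```

```bash
python3 two.py pics/m21.png
python3 - <<'E'
from h import *
import cv2
g=cv2.imread("pics/m21s.png")[80:280,150:350];cv2.imwrite("pics/m21c.png",cv2.resize(g,None,fx=3,fy=3))
row((.652,-.239,.066),92.7,-42)
E
```

```text
t 24.88 tcp [ 0.6522 -0.2364  0.0813] q [-0.172  0.8    1.513 -0.971  0.912  0.438] F [ 0.4  0.  -0.3] w 0.0122
xyz cm [ 0.83 -0.05  1.33] aw [ 0.0042  0.0009 -0.0029] rows~ 0.3
```

View pics/m21c.png

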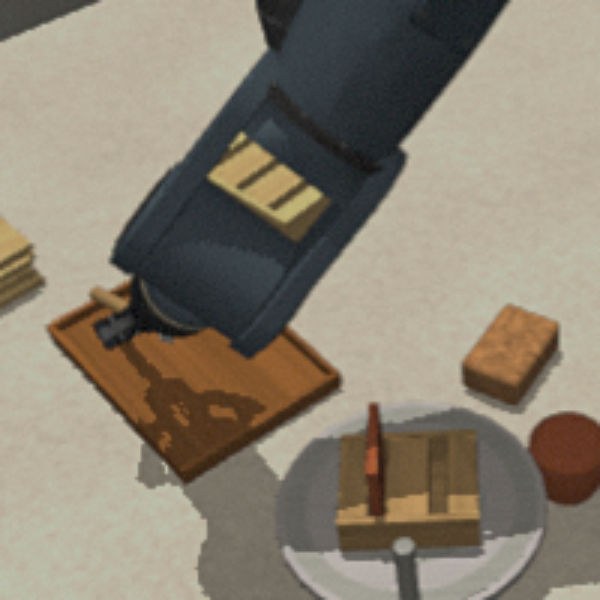

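View pics/m21w.png

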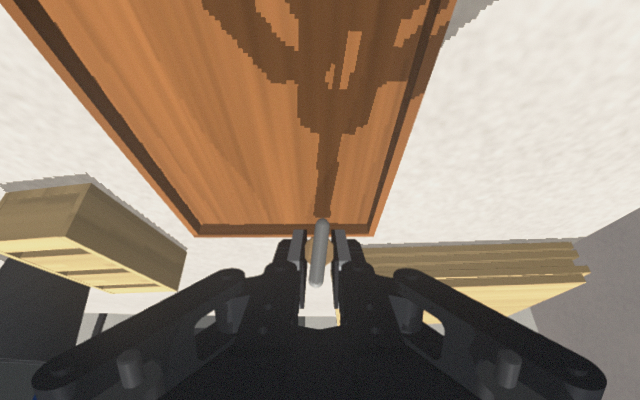

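Request:
servo_tool --deltas '[{"x":0.8,"y":0,"z":0.5,"ax":0,"ay":0,"az":0,"claw":-1},{"x":1.3,"y":0,"z":0.95,"ax":0,"ay":0,"az":0,"claw":-1},{"x":1.3,"y":0,"z":0.95,"ax":0,"ay":0,"az":0,"claw":-1},{"x":1.3,"y":0,"z":0.95,"ax":0,"ay":0,"az":0,"claw":-1}]'

```text
time: 25.52
tcp_pos: [0.6514, -0.2333, 0.0637]
ee_rot: [1.746, 1.829, -0.668]
wrist_force: [0.3, -0.3, 0.2]
gripper_width: 0.0125
```

```bash
python3 two.py pics/m22.png
python3 - <<'E'
import cv2
g=cv2.imread("pics/m22s.png")[140:240,150:270];cv2.imwrite("pics/m22c.png",cv2.resize(g,None,fx=5,fy=5))
t=cv2.imread("pics/m22t.png")[70:190,330:470];cv2.imwrite("pics/m22d.png",cv2.resize(t,None,fx=5,fy=5))
E
```

```text
t 25.52 tcp [ 0.6514 -0.2333  0.0637] q [-0.167  0.827  1.515 -0.987  0.9    0.469] F [ 0.3 -0.3  0.2] w 0.0125
```

View pics/m22c.png

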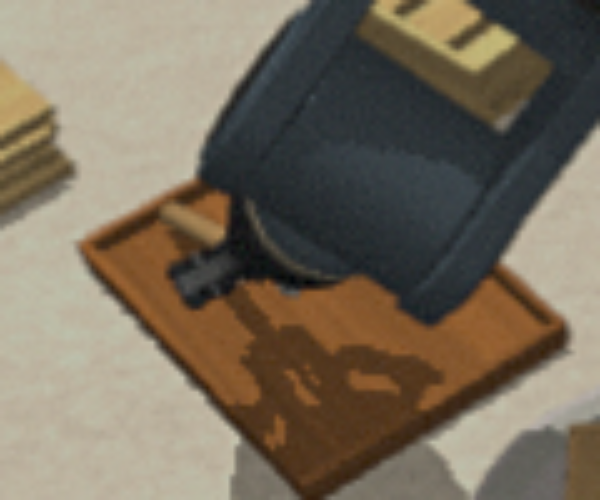

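View pics/m22d.png

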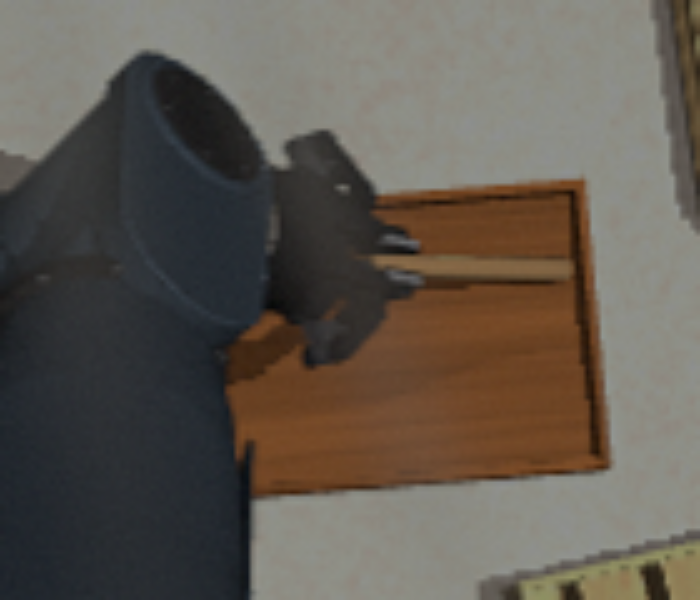

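Request:
servo_tool --deltas '[{"x":0.6,"y":0,"z":0.7,"ax":0,"ay":-0.1,"az":0,"claw":-1},{"x":0.9,"y":0,"z":0.95,"ax":0,"ay":-0.14,"az":0,"claw":-1},{"x":0.9,"y":0,"z":0.95,"ax":0,"ay":-0.14,"az":0,"claw":-1},{"x":0.9,"y":0,"z":0.95,"ax":0,"ay":-0.14,"az":0,"claw":-1},{"x":0.9,"y":0,"z":0.95,"ax":0,"ay":-0.14,"az":0,"claw":-0.3},{"x":0.9,"y":0,"z":0.95,"ax":0,"ay":-0.14,"az":0,"claw":-0.3},{"x":0.9,"y":0,"z":0.95,"ax":0,"ay":-0.14,"az":0,"claw":-0.3},{"x":0.9,"y":0,"z":0.95,"ax":0,"ay":-0.14,"az":0,"claw":-0.3}]'

```text
time: 26.68
tcp_pos: [0.6514, -0.2329, 0.0507]
ee_rot: [1.656, 1.734, -0.77]
wrist_force: [0.3, -0.4, -0.3]
gripper_width: 0.0299
```

```bash
python3 two.py pics/m23.png
python3 - <<'E'
import cv2
g=cv2.imread("pics/m23s.png")[140:240,150:270];cv2.imwrite("pics/m23c.png",cv2.resize(g,None,fx=5,fy=5))
E
```

```text
t 26.68 tcp [ 0.6514 -0.2329  0.0507] q [-0.129  0.885  1.52  -1.158  0.968  0.642] F [ 0.3 -0.4 -0.3] w 0.0299
```

View pics/m23c.png

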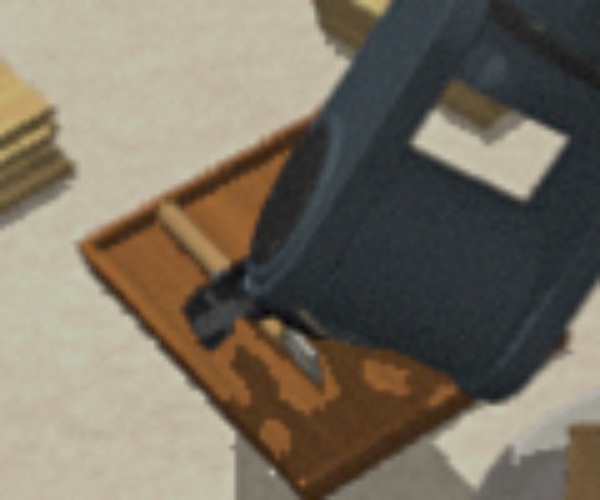

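Request:
servo_tool --deltas '[{"x":-1.9,"y":0,"z":-1.6,"ax":0,"ay":0,"az":0,"claw":-0.3},{"x":-5,"y":0,"z":-4.2,"ax":0,"ay":0,"az":0,"claw":-0.3},{"x":-9,"y":0,"z":-7.6,"ax":0,"ay":0,"az":0,"claw":-0.3},{"x":-13,"y":0,"z":-11,"ax":0,"ay":0.2,"az":0,"claw":-0.3},{"x":-17.5,"y":0,"z":-14.7,"ax":0,"ay":0.4,"az":0,"claw":-0.3},{"x":-17.5,"y":0,"z":-14.7,"ax":0,"ay":0.6,"az":0,"claw":-0.3},{"x":-17.5,"y":0,"z":-14.7,"ax":0,"ay":0.7,"az":0,"claw":-0.3}]'

```text
time: 27.7
tcp_pos: [0.6511, -0.233, 0.2812]
ee_rot: [2.078, 2.178, -0.17]
wrist_force: [0.2, 0.5, -0.4]
gripper_width: 0.0299
```

```bash
python3 two.py pics/m24.png
python3 - <<'E'
from h import *
z=Rt(29,25)[:,2];p=np.array([.5155,.2885,.124])
row(p-.13*z,29.2,25)
row((.55,.15,.33),60,10)
E
```

```text
t 27.7 tcp [ 0.6511 -0.233   0.2812] q [-0.354  0.553  1.246 -0.16   1.274 -0.359] F [ 0.2  0.5 -0.4] w 0.0299
xyz cm [ 50.23 -16.06  -5.17] aw [-0.1438  0.5462  1.1129] rows~ 8.5
xyz cm [ 37.32  -8.3  -11.81] aw [0.0025 0.34   0.5716] rows~ 6.4
```

View pics/m24s.png

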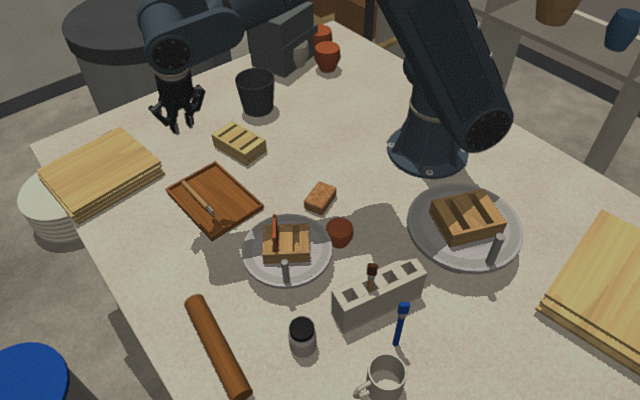

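Request:
servo_tool --deltas '[{"x":50.2,"y":-16.1,"z":-5.2,"ax":-0.144,"ay":0.546,"az":1.113,"claw":-0.1},{"x":50.2,"y":-16.1,"z":-5.2,"ax":-0.144,"ay":0.546,"az":1.113,"claw":-0.1},{"x":50.2,"y":-16.1,"z":-5.2,"ax":-0.144,"ay":0.546,"az":1.113,"claw":-0.1},{"x":50.2,"y":-16.1,"z":-5.2,"ax":-0.144,"ay":0.546,"az":1.113,"claw":-0.1},{"x":50.2,"y":-16.1,"z":-5.2,"ax":-0.144,"ay":0.546,"az":1.113,"claw":-0.1},{"x":50.2,"y":-16.1,"z":-5.2,"ax":-0.144,"ay":0.546,"az":1.113,"claw":-0.1},{"x":50.2,"y":-16.1,"z":-5.2,"ax":-0.144,"ay":0.546,"az":1.113,"claw":-0.1},{"x":50.2,"y":-16.1,"z":-5.2,"ax":-0.144,"ay":0.546,"az":1.113,"claw":-0.1},{"x":50.2,"y":-16.1,"z":-5.2,"ax":-0.144,"ay":0.546,"az":1.113,"claw":-0.1},{"x":50.2,"y":-16.1,"z":-5.2,"ax":-0.144,"ay":0.546,"az":1.113,"claw":-0.1},{"x":50.2,"y":-16.1,"z":-5.2,"ax":-0.144,"ay":0.546,"az":1.113,"claw":-0.1},{"x":50.2,"y":-16.1,"z":-5.2,"ax":-0.144,"ay":0.546,"az":1.113,"claw":-0.1}]'

```text
time: 29.35
tcp_pos: [0.4664, 0.262, 0.2433]
ee_rot: [-2.867, -0.749, -0.637]
wrist_force: [-0.5, -0.4, 0.5]
gripper_width: 0.0383
```

```bash
python3 two.py pics/m25.png
python3 - <<'E'
from h import *
a=cv2.imread("pics/m25w.png")[120:270,240:440]
cv2.imwrite("pics/a25.png",cv2.resize(a,None,fx=4,fy=4,interpolation=cv2.INTER_CUBIC))
g=cv2.imread("pics/m25s.png")
cv2.imwrite("pics/b25.png",cv2.resize(g[240:330,330:440],None,fx=6,fy=6,interpolation=cv2.INTER_CUBIC))
E
```

```text
t 29.35 tcp [0.4664 0.262  0.2433] q [0.402 0.149 1.975 0.086 0.585 1.401] F [-0.5 -0.4  0.5] w 0.0383
```

View pics/a25.png

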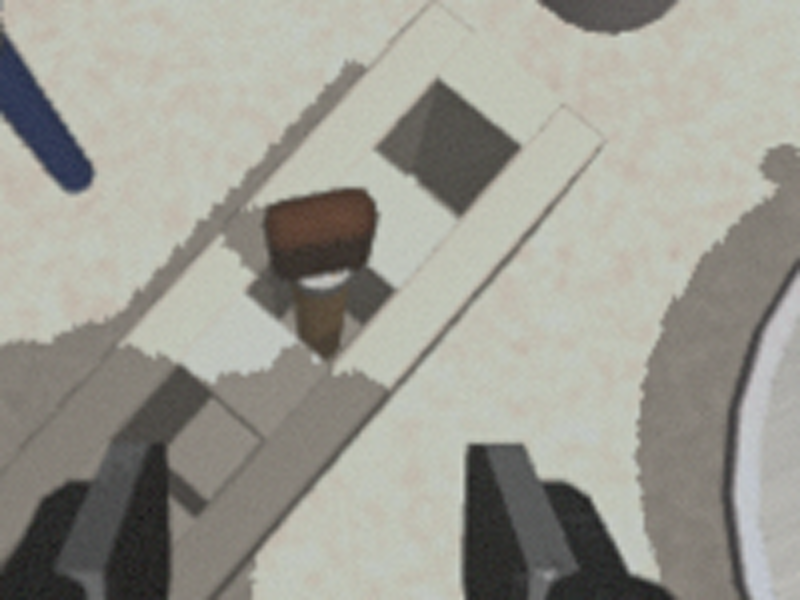

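View pics/b25.png

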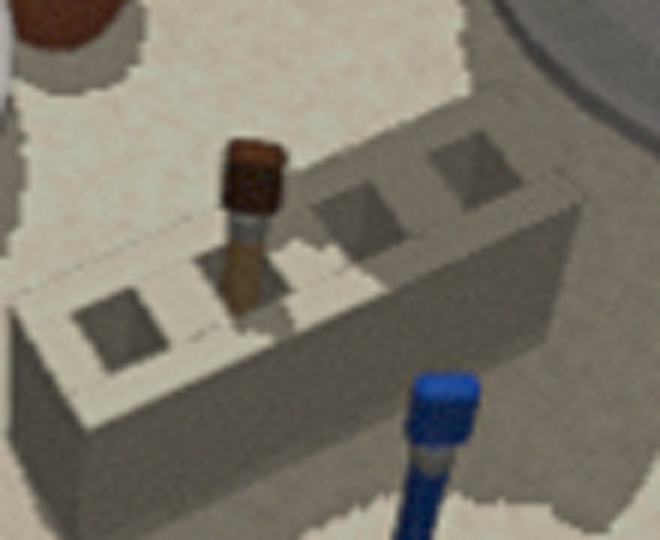

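Run:
```python
from h import *
from cell import grab_frame
np.set_printoptions(precision=4,suppress=True)
c=cam(grab_frame("wrist"));s=cam(grab_frame("scene"))
W=lambda p:(p[0]/4+240-.4,p[1]/4+120-.4);S=lambda p:(p[0]/6+330-.4,p[1]/6+240-.4)
for n,a,b in(("2 tip",(318,200),(257,147)),("2 ferr",(324,283),(246,222))): print(n,*tri(c,W(a),s,S(b)))
z=Rt(29.2,25)[:,2];p=np.array([.5157,.2885,.123])
row(p-.05*z,29.2,25);row(p,29.2,25)
```

```text
2 tip [0.5175 0.2899 0.1821] 0.0020681287464636377
2 ferr [0.5136 0.286  0.1283] 0.0015452411563936235
xyz cm [-0.04  0.12  8.27] aw [-0.002  -0.0011  0.0005] rows~ 1.3
xyz cm [-0.04  0.13 13.27] aw [-0.002  -0.0011  0.0005] rows~ 2.1
```

Request:
servo_tool --deltas '[{"x":0,"y":0.12,"z":5,"ax":0,"ay":0,"az":0,"claw":-0.1},{"x":0,"y":0.12,"z":8.5,"ax":0,"ay":0,"az":0,"claw":-0.1},{"x":0,"y":0.12,"z":11,"ax":0,"ay":0,"az":0,"claw":-0.1},{"x":0,"y":0.12,"z":13.2,"ax":0,"ay":0,"az":0,"claw":-0.1},{"x":0,"y":0.12,"z":13.2,"ax":0,"ay":0,"az":0,"claw":-0.1},{"x":0,"y":0.12,"z":13.2,"ax":0,"ay":0,"az":0,"claw":-0.1}]'

```text
time: 30.35
tcp_pos: [0.5156, 0.289, 0.1245]
ee_rot: [-2.866, -0.749, -0.637]
wrist_force: [0.1, -0.2, -0.0]
gripper_width: 0.0383
```

Run:
```python
from h import *
from cell import grab_frame
o=st()
f=grab_frame("wrist");g=grab_frame("scene")["frame"]
cv2.imwrite("pics/m26.png",np.hstack([cv2.resize(f["frame"][140:340,210:430],(400,400)),cv2.resize(g[200:340,300:440],(400,400))]))
```

```text
t 30.35 tcp [0.5156 0.289  0.1245] q [0.413 0.435 1.94  0.132 0.334 1.358] F [ 0.1 -0.2 -0. ] w 0.0383
```

View pics/m26.png

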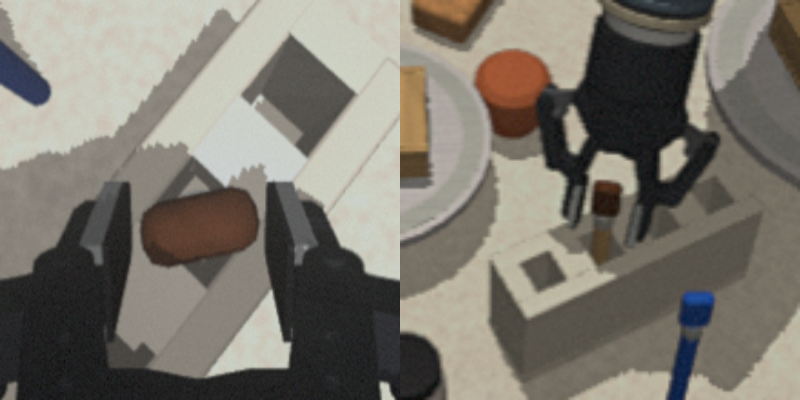

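Run:
```python
from h import *
z=Rt(29.2,25)[:,2];p=np.array([.5157,.2888,.122])
z=Rt(125,25)[:,2]
row(p-.10*z,125,25)
```

```text
xyz cm [ 4.1   4.22 -7.78] aw [ 0.7066 -0.0032 -1.5132] rows~ 8.9
```

Gripping in this direction would catch the 22 mm brush head, so I'm backing off to take it across its thin side.

Request:
servo_tool --deltas '[{"x":0,"y":0,"z":-4,"ax":0,"ay":0,"az":0,"claw":-0.1},{"x":0,"y":0,"z":-9,"ax":0,"ay":0,"az":0,"claw":-0.1},{"x":0,"y":0,"z":-12,"ax":0,"ay":0,"az":0,"claw":-0.1},{"x":4.1,"y":4.2,"z":-12,"ax":0.707,"ay":0,"az":-1.513,"claw":-0.1},{"x":4.1,"y":4.2,"z":-12,"ax":0.707,"ay":0,"az":-1.513,"claw":-0.1},{"x":4.1,"y":4.2,"z":-12,"ax":0.707,"ay":0,"az":-1.513,"claw":-0.1},{"x":4.1,"y":4.2,"z":-12,"ax":0.707,"ay":0,"az":-1.513,"claw":-0.1},{"x":4.1,"y":4.2,"z":-12,"ax":0.707,"ay":0,"az":-1.513,"claw":-0.1},{"x":4.1,"y":4.2,"z":-12,"ax":0.707,"ay":0,"az":-1.513,"claw":-0.1},{"x":4.1,"y":4.2,"z":-12,"ax":0.707,"ay":0,"az":-1.513,"claw":-0.1},{"x":4.1,"y":4.2,"z":-12,"ax":0.707,"ay":0,"az":-1.513,"claw":-0.1},{"x":4.1,"y":4.2,"z":-12,"ax":0.707,"ay":0,"az":-1.513,"claw":-0.1}]'

```text
time: 31.95
tcp_pos: [0.5242, 0.2453, 0.2507]
ee_rot: [-1.361, -2.384, -0.304]
wrist_force: [-0.4, -0.3, 0.6]
gripper_width: 0.0386
```

```bash
python3 two.py pics/m27.png
python3 - <<'E'
from h import *
p=np.array([.5157,.2888,.121]);z=Rt(125,25)[:,2]
row(p-.08*z,125,25);row(p,125,25)
E
```

```text
t 31.95 tcp [0.5242 0.2453 0.2507] q [ 0.178  0.452  1.534  0.421  1.338 -0.492] F [-0.4 -0.3  0.6] w 0.0386
xyz cm [-1.68  1.69  5.47] aw [ 0.037  -0.0016 -0.0782] rows~ 1.0
xyz cm [-1.7   1.39 13.46] aw [ 0.037  -0.0016 -0.0782] rows~ 2.2
```

View pics/m27w.png

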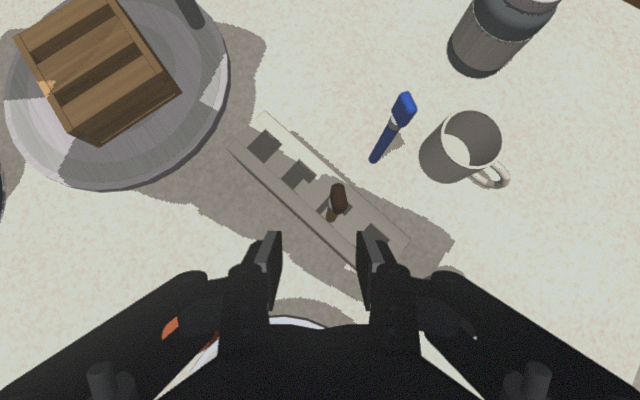

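Run:
```python
from h import *
p=np.array([.5157,.2888,.122]);z=Rt(125,45)[:,2]
row(p-.08*z,125,45);row(p-.03*z,125,45);row(p,125,45)
```

```text
xyz cm [-4.37  1.88  5.86] aw [ 0.0503  0.3473 -0.0709] rows~ 1.9
xyz cm [-2.67  1.58 10.55] aw [ 0.0503  0.3473 -0.0709] rows~ 1.9
xyz cm [-1.66  1.39 13.37] aw [ 0.0503  0.3473 -0.0709] rows~ 2.2
```

Request:
servo_tool --deltas '[{"x":-4.4,"y":1.88,"z":5.8,"ax":0.05,"ay":0.347,"az":-0.071,"claw":-0.1},{"x":-4.4,"y":1.88,"z":5.8,"ax":0.05,"ay":0.347,"az":-0.071,"claw":-0.1},{"x":-4.4,"y":1.88,"z":5.8,"ax":0.05,"ay":0.347,"az":-0.071,"claw":-0.1},{"x":-4.4,"y":1.88,"z":5.8,"ax":0.05,"ay":0.347,"az":-0.071,"claw":-0.1},{"x":-4.4,"y":1.88,"z":5.8,"ax":0.05,"ay":0.347,"az":-0.071,"claw":-0.1}]'

```text
time: 32.72
tcp_pos: [0.5481, 0.2426, 0.1805]
ee_rot: [-1.109, -2.138, -0.46]
wrist_force: [-1.2, -0.4, -0.6]
gripper_width: 0.0381
```

```bash
python3 two.py pics/m28.png
python3 - <<'E'
from h import *
p=np.array([.5157,.2888,.122]);z=Rt(125,45)[:,2]
row(p-.03*z,125,45);row(p,125,45)
E
```

```text
t 32.73 tcp [0.5481 0.2426 0.1805] q [ 0.073  0.692  1.45   0.652  1.491 -0.763] F [-1.2 -0.4 -0.6] w 0.0381
xyz cm [-0.08  0.02  5.09] aw [-0.0012  0.0017  0.003 ] rows~ 0.8
xyz cm [-0.07  0.02  8.09] aw [-0.0012  0.0017  0.003 ] rows~ 1.3
```

View pics/m28w.png

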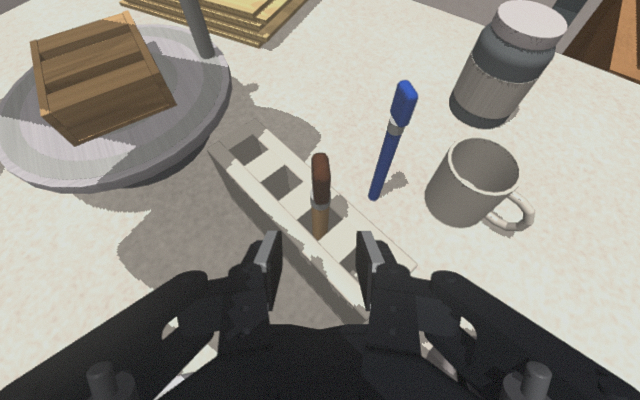

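View pics/m28s.png

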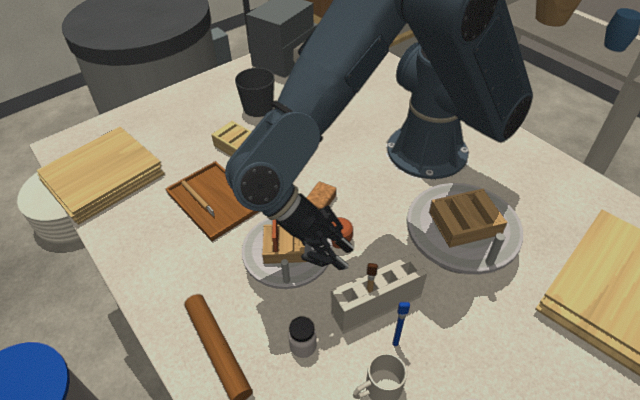

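Request:
servo_tool --deltas '[{"x":-0.08,"y":0,"z":3,"ax":0,"ay":0,"az":0,"claw":-0.1},{"x":-0.08,"y":0,"z":5.5,"ax":0,"ay":0,"az":0,"claw":-0.1},{"x":-0.08,"y":0,"z":8,"ax":0,"ay":0,"az":0,"claw":-0.1},{"x":-0.08,"y":0,"z":8,"ax":0,"ay":0,"az":0,"claw":-0.1},{"x":-0.08,"y":0,"z":8,"ax":0,"ay":0,"az":0,"claw":-0.1}]'

```text
time: 33.5
tcp_pos: [0.5166, 0.2875, 0.1225]
ee_rot: [-1.108, -2.136, -0.46]
wrist_force: [-0.5, -0.0, 0.7]
gripper_width: 0.0383
```

Run:
```python
from h import *
from cell import grab_frame
o=st()
f=grab_frame("wrist");g=grab_frame("scene")["frame"]
cv2.imwrite("pics/m29.png",np.hstack([cv2.resize(f["frame"][140:340,210:430],(400,400)),cv2.resize(g[180:340,280:440],(400,400))]))
```

```text
t 33.5 tcp [0.5166 0.2875 0.1225] q [ 0.147  0.738  1.539  0.704  1.351 -0.801] F [-0.5 -0.   0.7] w 0.0383
```

View pics/m29.png

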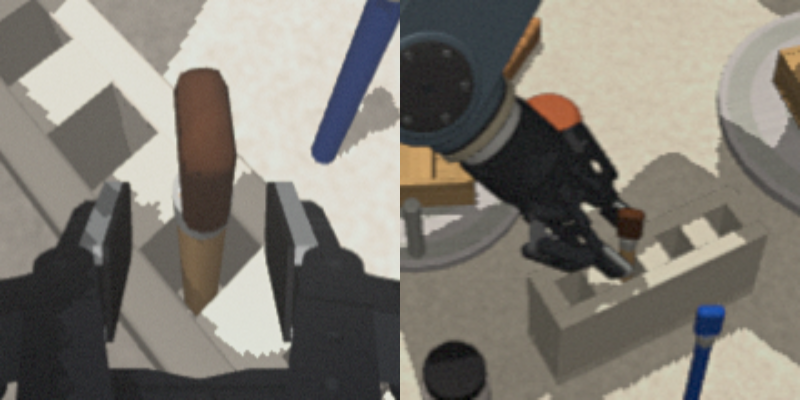

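Request:
servo_tool --deltas '[{"x":0,"y":0,"z":0,"ax":0,"ay":0,"az":0,"claw":-1},{"x":0,"y":0,"z":0,"ax":0,"ay":0,"az":0,"claw":-1},{"x":0,"y":0,"z":0,"ax":0,"ay":0,"az":0,"claw":-1},{"x":0,"y":0,"z":0,"ax":0,"ay":0,"az":0,"claw":-1},{"x":1.5,"y":0,"z":-1.5,"ax":0,"ay":0,"az":0,"claw":-1},{"x":4,"y":0,"z":-4,"ax":0,"ay":0,"az":0,"claw":-1},{"x":7,"y":0,"z":-7,"ax":0,"ay":0,"az":0,"claw":-1},{"x":10.6,"y":0,"z":-10.6,"ax":0,"ay":0,"az":0,"claw":-1},{"x":14,"y":0,"z":-14,"ax":0,"ay":0,"az":0,"claw":-1},{"x":14,"y":0,"z":-14,"ax":0,"ay":0,"az":0,"claw":-1}]' --newtons 45

```text
time: 34.85
tcp_pos: [0.5165, 0.2878, 0.324]
ee_rot: [-1.107, -2.14, -0.464]
wrist_force: [0.4, 0.4, -1.5]
gripper_width: 0.0122
```

```bash
python3 two.py pics/m30.png
python3 - <<'E'
from h import *
row((.61,-.12,.34),92.7,0)
E
```

```text
t 34.85 tcp [0.5165 0.2878 0.324 ] q [ 0.148  0.498  1.404  0.685  1.637 -0.565] F [ 0.4  0.4 -1.5] w 0.0122
xyz cm [-25.93 -15.74 -28.89] aw [-0.2239 -0.7636  0.5362] rows~ 6.7
```

View pics/m30.png

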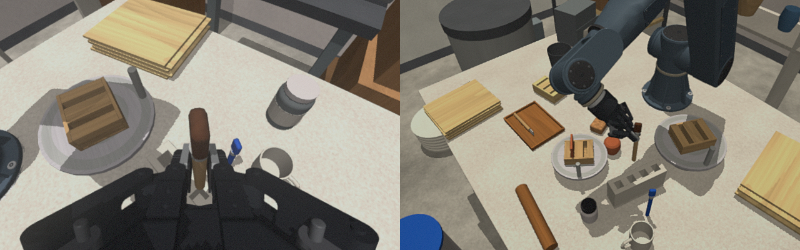

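Request:
servo_tool --deltas '[{"x":-25.9,"y":-15.7,"z":-28.9,"ax":-0.224,"ay":-0.764,"az":0.536,"claw":-1},{"x":-25.9,"y":-15.7,"z":-28.9,"ax":-0.224,"ay":-0.764,"az":0.536,"claw":-1},{"x":-25.9,"y":-15.7,"z":-28.9,"ax":-0.224,"ay":-0.764,"az":0.536,"claw":-1},{"x":-25.9,"y":-15.7,"z":-28.9,"ax":-0.224,"ay":-0.764,"az":0.536,"claw":-1},{"x":-25.9,"y":-15.7,"z":-28.9,"ax":-0.224,"ay":-0.764,"az":0.536,"claw":-1},{"x":-25.9,"y":-15.7,"z":-28.9,"ax":-0.224,"ay":-0.764,"az":0.536,"claw":-1},{"x":-25.9,"y":-15.7,"z":-28.9,"ax":-0.224,"ay":-0.764,"az":0.536,"claw":-1},{"x":-25.9,"y":-15.7,"z":-28.9,"ax":-0.224,"ay":-0.764,"az":0.536,"claw":-1},{"x":-25.9,"y":-15.7,"z":-28.9,"ax":-0.224,"ay":-0.764,"az":0.536,"claw":-1},{"x":-25.9,"y":-15.7,"z":-28.9,"ax":-0.224,"ay":-0.764,"az":0.536,"claw":-1}]'

```text
time: 36.25
tcp_pos: [0.6105, -0.1184, 0.3403]
ee_rot: [-2.167, -2.274, -0.002]
wrist_force: [-0.3, 0.1, 0.1]
gripper_width: 0.0121
```

```bash
python3 two.py pics/m31.png
python3 - <<'E'
from h import *
row((.590,-.22,.18),92.7,-38)
E
```

```text
t 36.25 tcp [ 0.6105 -0.1184  0.3403] q [-2.670e-01  4.090e-01  1.318e+00  1.000e-03  1.414e+00 -3.150e-01] F [-0.3  0.1  0.1] w 0.0121
xyz cm [-10.03  -2.57  16.06] aw [ 1.800e-03 -6.636e-01  6.000e-04] rows~ 3.6
```

View pics/m31.png

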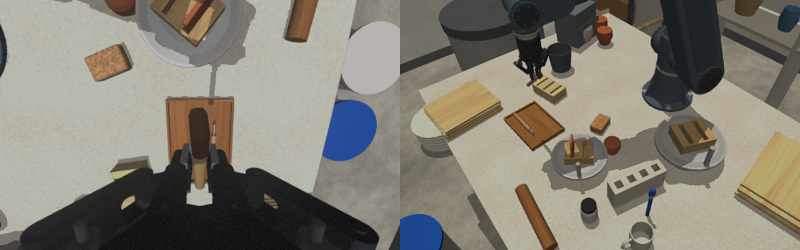

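View pics/m31t.png

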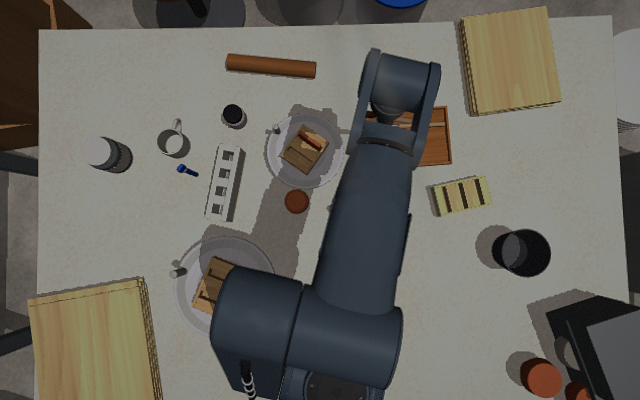

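Request:
servo_tool --deltas '[{"x":-10,"y":-2.6,"z":16,"ax":0,"ay":-0.664,"az":0,"claw":-1},{"x":-10,"y":-2.6,"z":16,"ax":0,"ay":-0.664,"az":0,"claw":-1},{"x":-10,"y":-2.6,"z":16,"ax":0,"ay":-0.664,"az":0,"claw":-1},{"x":-10,"y":-2.6,"z":16,"ax":0,"ay":-0.664,"az":0,"claw":-1},{"x":-10,"y":-2.6,"z":16,"ax":0,"ay":-0.664,"az":0,"claw":-1},{"x":-10,"y":-2.6,"z":16,"ax":0,"ay":-0.664,"az":0,"claw":-1}]'

```text
time: 37.15
tcp_pos: [0.5904, -0.2204, 0.1818]
ee_rot: [1.791, 1.876, -0.612]
wrist_force: [0.0, -0.0, -0.3]
gripper_width: 0.0122
```

```bash
python3 two.py pics/m32.png
python3 - <<'E'
from h import *
row((.586,-.222,.08),92.7,-38);row((.586,-.222,.035),92.7,-38)
g=cv2.imread("pics/m32s.png")[80:280,150:350];cv2.imwrite("pics/m32c.png",cv2.resize(g,None,fx=3,fy=3))
E
```

```text
t 37.15 tcp [ 0.5904 -0.2204  0.1818] q [-0.187  0.547  1.652 -0.824  0.95   0.268] F [ 0.  -0.  -0.3] w 0.0122
xyz cm [ 6.19 -0.45  8.08] aw [ 0.0025 -0.0002 -0.0026] rows~ 1.6
xyz cm [ 8.96 -0.47 11.63] aw [ 0.0025 -0.0002 -0.0026] rows~ 2.3
```

View pics/m32c.png

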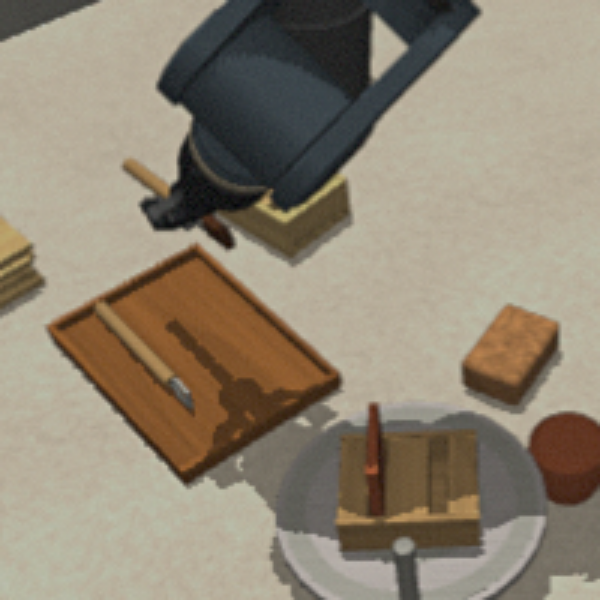

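View pics/m32w.png

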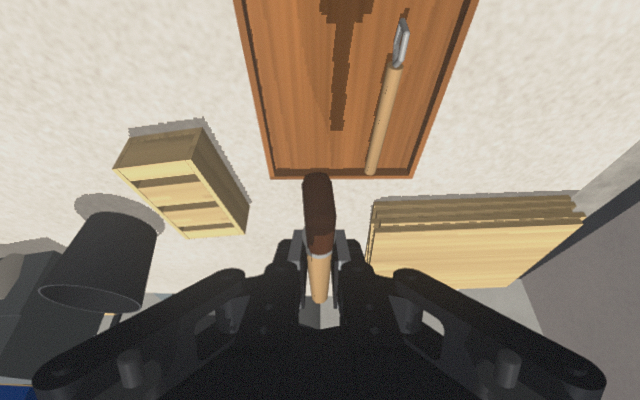

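Request:
servo_tool --deltas '[{"x":3,"y":-0.2,"z":4,"ax":0,"ay":0,"az":0,"claw":-1},{"x":6,"y":-0.45,"z":7.9,"ax":0,"ay":0,"az":0,"claw":-1},{"x":7.5,"y":-0.45,"z":9.8,"ax":0,"ay":0,"az":0,"claw":-1},{"x":8.8,"y":-0.45,"z":11.4,"ax":0,"ay":0,"az":0,"claw":-1},{"x":8.8,"y":-0.45,"z":11.4,"ax":0,"ay":0,"az":0,"claw":-1},{"x":8.8,"y":-0.45,"z":11.4,"ax":0,"ay":0,"az":0,"claw":-1},{"x":8.8,"y":-0.45,"z":11.4,"ax":0,"ay":0,"az":0,"claw":-1}]'

```text
time: 38.17
tcp_pos: [0.586, -0.2218, 0.0378]
ee_rot: [1.79, 1.874, -0.614]
wrist_force: [-0.3, -0.5, -0.8]
gripper_width: 0.0123
```

```bash
python3 two.py pics/m33.png
python3 - <<'E'
from h import *
g=cv2.imread("pics/m33s.png")[130:260,150:280];cv2.imwrite("pics/m33c.png",cv2.resize(g,None,fx=4.5,fy=4.5))
E
```

```text
t 38.17 tcp [ 0.586  -0.2218  0.0378] q [-0.19   0.77   1.701 -1.012  0.784  0.55 ] F [-0.3 -0.5 -0.8] w 0.0123
```

View pics/m33c.png

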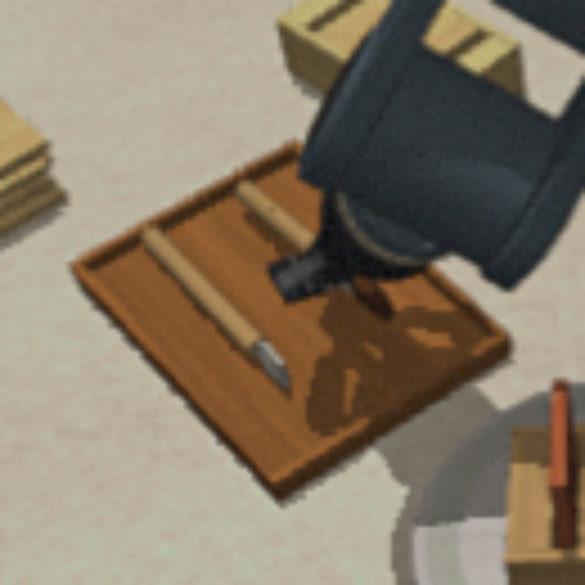

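Low over the tray and level: release, then go straight up (up = (-0.616, 0, -0.788) in the tool frame).

Request:
servo_tool --deltas '[{"x":0,"y":0,"z":0,"ax":0,"ay":0,"az":0,"claw":-0.35},{"x":0,"y":0,"z":0,"ax":0,"ay":0,"az":0,"claw":-0.35},{"x":0,"y":0,"z":0,"ax":0,"ay":0,"az":0,"claw":-0.35},{"x":0,"y":0,"z":0,"ax":0,"ay":0,"az":0,"claw":-0.35},{"x":-1.8,"y":0,"z":-2.4,"ax":0,"ay":0,"az":0,"claw":-0.35},{"x":-4.9,"y":0,"z":-6.3,"ax":0,"ay":0,"az":0,"claw":-0.35},{"x":-8.5,"y":0,"z":-10.9,"ax":0,"ay":0,"az":0,"claw":-0.35},{"x":-12,"y":0,"z":-15.5,"ax":0,"ay":0.15,"az":0,"claw":-0.35},{"x":-15.4,"y":0,"z":-19.7,"ax":0,"ay":0.3,"az":0,"claw":-0.35},{"x":-15.4,"y":0,"z":-19.7,"ax":0,"ay":0.45,"az":0,"claw":-0.35},{"x":-15.4,"y":0,"z":-19.7,"ax":0,"ay":0.6,"az":0,"claw":-0.35},{"x":-15.4,"y":0,"z":-19.7,"ax":0,"ay":0.66,"az":0,"claw":-0.35}]'

```text
time: 39.83
tcp_pos: [0.5849, -0.2226, 0.287]
ee_rot: [2.168, 2.27, 0.002]
wrist_force: [0.1, -0.3, -0.4]
gripper_width: 0.0275
```

```bash
python3 two.py pics/m34.png
python3 - <<'E'
from h import *
g=cv2.imread("pics/m34s.png")[140:300,150:350];cv2.imwrite("pics/m34c.png",cv2.resize(g,None,fx=4,fy=3.75))
E
```

```text
t 39.83 tcp [ 0.5849 -0.2226  0.287 ] q [-4.380e-01  4.490e-01  1.386e+00  1.000e-03  1.304e+00 -4.840e-01] F [ 0.1 -0.3 -0.4] w 0.0275
```

View pics/m34c.png

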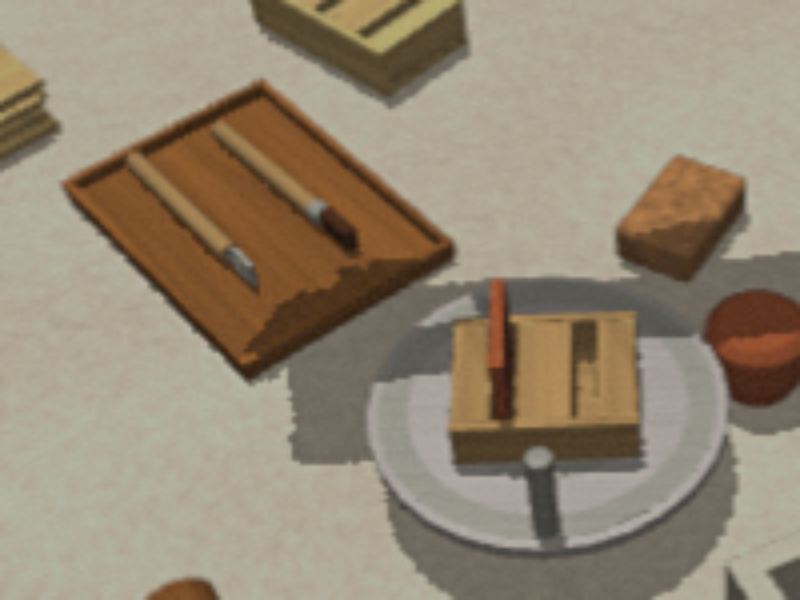

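View pics/m34w.png

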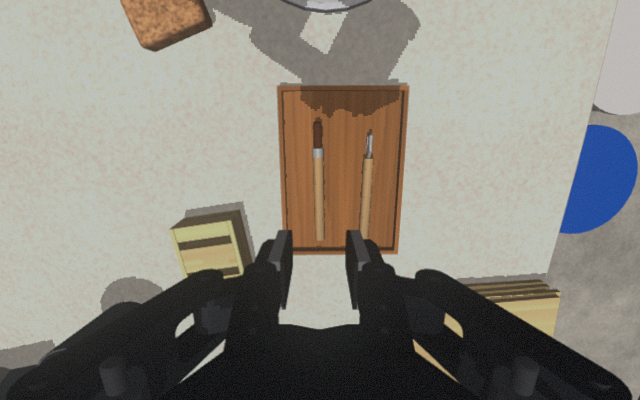

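View pics/m34s.png

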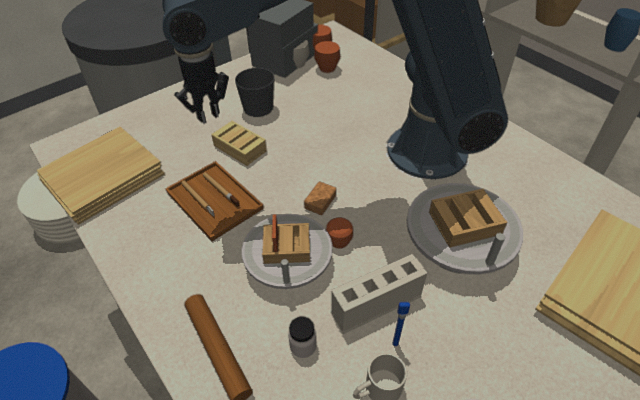

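Run:
```python
from h import *
from cell import grab_frame
np.set_printoptions(precision=4,suppress=True)
f=grab_frame("wrist");c=cam(f)
P=lambda u,z:onz(c,u,z)[:2]
tr=np.array([P(u,.018) for u in[(278,86),(408,85),(399,253),(281,252)]]);print(tr,tr.mean(0))
ct=tr.mean(0);x=np.array([.047,-.999]);y=np.array([.999,.047])
for n,a,b in(("brush",(318,120),(320,240)),("loop",(370,131),(363,236))):
    A,B=P(a,.015),P(b,.015);m=(A+B)/2-ct;print(n,np.linalg.norm(A-B),"tray xy",m@x,m@y)
s=cam(grab_frame("scene"));t=grab_frame("top")
print("handle",onz(s,(285,262.1),.135)[:2])
```

```text
[[ 0.5281 -0.1244]
 [ 0.6954 -0.1152]
 [ 0.7116 -0.3521]
 [ 0.5349 -0.3583]] [ 0.6175 -0.2375]
brush 0.17313503486244042 tray xy 0.01217889563363585 -0.03121105103432561
loop 0.15245625234798185 tray xy 0.016222383412540464 0.03564446915456384
handle [0.6348 0.1453]
```

All readings are within tolerance and the robot is clear, so I'm handing in.

Run:
```python
from cell import ticket
print(ticket.finish_job())
```

```text
the job is handed in; nothing more can be done
None
```

The job is handed in at about 40 s of the 210 s allowed, and my last camera checks found nothing out of place. No verdict was reported.

- **Tile:** there was one tile in the rack. I stood it in a slot of the smaller wheel's stand and let go of it before turning the wheel.
- **Wheel:** I gripped the handle and took it anticlockwise through one full turn. In the scene camera it came back to its starting pixel, about (285, 262). The tile was still upright in its slot in the last picture.
- **Tools:** the holder had two tools, the brush (tool2) and the wire loop (tool3). At first I read the loop as the steel blade; the closer wrist picture corrected that. Both now lie flat in the tray. Their middles measure about 12 mm and 16 mm lengthwise, and 31 mm and 36 mm crosswise, from the tray's centre.
- **Everything else:** the holder and rack look empty. I didn't touch the blue look-alike, and the jar, pot, mug and cork block look unmoved. The gripper ended well above the tray, touching nothing.

**Small disagreements:**
- The wrist force reached about 15 N during the turn.
- My measured length for the loop tool came out at 152 mm against 170 mm, probably because the gripper hid its foot end.
- My first brush grip would have caught its 22 mm head, so I backed off and took it across the thin side.

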